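# Unpack the speaker-stand posts and stand them up for inspection

### The job

Draw each speaker-stand post out of its cardboard tube, re-gripping along it as it comes, and stand it upright on its base plate on the blue mat by tipping it up about the edge of the plate; keep its base down on the bench rather than carrying it through the air. When all the posts are standing, throw the lever fully across to switch on the inspection lamp, and leave the other things on the bench where they are.

Things in the scene. Friction and masses are not known exactly. Their poses are not given: they have to be found in the camera images.
- post0: Speaker-stand post (may be absent): smooth aluminium tube 24 mm across with a black free end, fixed centrally on a square dark steel base plate 80 x 80 x 10 mm; 270 mm long overall. Origin: centre of the plate's underside (40 mm above the bench when lying, 0 when standing). +y runs along the post from plate to free end (up when it stands); x and z are parallel to the plate's sides.
- post1: Same as post0. Any post weighs about 0.5 to 0.72 kg, most of it in the plate (centre of mass about 26 mm from the underside). Lying free, a side of the plate is flat on the bench, so it does not roll, and the free end rests on the bench. Left to itself it settles upright once it leans less than about 45 degrees from vertical.
- post2: Same as post0. At the start every post lies level inside its own cardboard tube, free end first, with the plate and 70 to 100 mm of the post outside the mouth.
- mouth0 (a point): Centre of the open mouth of cardboard tube 0 (tubes 42 mm outside, 34 mm inside, 250 mm long, axes level 45 mm above the bench and 100 mm apart; their tops are 66 mm high). Its +y points into the tube along its axis; a post is drawn out along -y. A tube may be empty; which post lies in which tube varies.
- mouth1 (a point): Centre of the open mouth of cardboard tube 1 (tubes 42 mm outside, 34 mm inside, 250 mm long, axes level 45 mm above the bench and 100 mm apart; their tops are 66 mm high). Its +y points into the tube along its axis; a post is drawn out along -y. A tube may be empty; which post lies in which tube varies.
- mouth2 (a point): Centre of the open mouth of cardboard tube 2 (tubes 42 mm outside, 34 mm inside, 250 mm long, axes level 45 mm above the bench and 100 mm apart; their tops are 66 mm high). Its +y points into the tube along its axis; a post is drawn out along -y. A tube may be empty; which post lies in which tube varies.
- cradle: Fixed plywood cradle holding the three parallel cardboard tubes (not movable). Origin on the bench surface, 200 mm in front of the middle mouth; same axes as the mouths (x across the tubes, mouth0 at -100, mouth1 at 0, mouth2 at +100 mm), z up.
- mat: Thin blue mat stuck to the bench in front of the tube mouths, 340 (its x, across the tubes) x 260 mm (its y, along the tubes) and only 1 mm thick; things slide on it as on the bench. Origin at its centre on the bench surface.
- lamp (a joint): Toggle lever of the inspection lamp, rad: 0 = off (leaning 0.5 rad to its base's -x side), 1.0 = fully on (leaning 0.5 rad to the +x side). It starts within 0.15 of off, stays where it is left, and needs about 1 N at the knob.
- lamp_tip (a point): Centre of the red ball (26 mm across) at the end of that lever, 80 mm from its pivot; about 92 mm above the bench in both end positions, 102 in the middle. The stalk is 10 mm thick.
- lamp_base: Fixed black switch block of the lever, 70 x 50 x 25 mm; origin at the centre of its underside on the bench. The lever's pivot is 22 mm above it; the lever swings in its x-z plane towards +x to switch on. z up.
- coil: Bystander, to be left where it is: a round copper coil on a former, 60 across, 26 high (mm). Origin at the centre of its underside.
- capacitor: Bystander, to be left where it is: a red upright cylinder, 40 across, 55 high (mm). Origin at the centre of its underside.
- glue: Bystander, to be left where it is: a white jar with a yellow cap, 60 across, 80 high (mm). Origin at the centre of its underside.
- offcut: Bystander, to be left where it is: a plywood block 90 x 60 x 18 (mm). Origin at the centre of its underside.
- tape: Bystander, to be left where it is: a roll of green tape, 90 across, 24 high (mm). Origin at the centre of its underside.
Things that resemble listed ones, but are neither listed nor needed, are in the scene too. Leave any orange or pink look-alike of the lamp_base alone.

How it is judged (in metres and radians):
On the way, in this order (a step that is already met when the one before it is completed fails the run):
1. every post stands upright on its base plate on the mat (angle between each of post0, post1, post2's own y axis and vertical below 0.06 rad and height (world z) of each of post0, post1, post2 below 0.006 m and x of post0 in the frame of mat between -0.165 and 0.165 m and y of post0 in the frame of mat between -0.125 and 0.125 m and linear speed of each of post0, post1, post2 below 0.03 m/s and x of post1 in the frame of mat between -0.165 and 0.165 m and y of post1 in the frame of mat between -0.125 and 0.125 m and x of post2 in the frame of mat between -0.165 and 0.165 m and y of post2 in the frame of mat between -0.125 and 0.125 m), for 0.3 s.
2. then the lamp lever is thrown fully on (value of joint lamp above 0.85 rad), for 0.2 s.
At the end, for the whole second after the job is handed in: Every post present stands upright (within 0.06 rad) and still on its base plate on the bench, the centre of the plate at least 5 mm inside the mat's outline, and the lamp lever is beyond 0.85 rad (all of step 1 and value of joint lamp above 0.85 rad); the robot touches nothing.
It fails at once if a post's base is carried through the air (centre of the plate's underside more than 80 mm above the bench) (height (world z) of any of post0, post1, post2 above 0.08 m).
It fails at once if a bystander is pushed more than 40 mm (distance of any of coil, capacitor, glue, offcut, tape from where it was at the start of the episode above 0.04 m).
Of post0, post1, post2 only 2 to 3 are there at a start; the rules pass over those that are not, and their reading is None.
At some moment in a run one of post0, post1, post2 may be knocked a few centimetres aside while the robot is not near it.
Once in a run the grip may slacken for a moment while it holds something.
It also fails if it takes over 210 s, if anything falls off the work surface, if the arm or the gripper's body presses on something with over 40 N, if the wrist force passes 120 N, or if a joint passes its speed limit or range.

### The arm

A 6-joint arm with a two-finger parallel gripper is mounted at the origin on the work surface. World frame = base frame: x ahead of the robot, y to its left, z up, the work surface at z = 0. Lengths are in m, angles in degrees, forces in N, time in s.
With the tool pointing down it reaches from about 0.25 to 0.725 m from the base axis. Payload 9.7 kg.
Tool frame: the origin (TCP) lies at the very end of the fingers, on their centre line; the grasp point (between the pads) lies 19 mm behind it; z points along the fingers, y is the direction in which the jaws open and shut (so a half turn about z gives the same grasp; the last joint's range is limited). The gripper opens to 85 mm and grips with 20 to 120 N. Pads are 22 mm wide; open, the fingers measure 114 mm over their backs; the gripper's body (76 mm by 85 mm) begins 54 mm behind the grasp point. The pads swing forward as they close: fully open they stand 13 mm farther back than shut.
Start: joints at [-65.145, 4.979, 10.078, 95.1, 0, 90], TCP at [0.231, -0.499, 0.231] pointing down, gripper open.
Joint ranges: [-179.16, 179.16], [-48.56, 103.87], [-65.8, 70.77], [-126.05, 130.52], [-82.76, 87.17], [-180, 180]. Speed limits (degrees/s): [127.2, 127.2, 147.25, 180, 180, 180].

### API

Orientations are given as [roll, pitch, yaw] about the fixed x, y, z axes, in that order (R = Rz(yaw) Ry(pitch) Rx(roll)).
In Python, from workcell import bot gives the robot as it stands. The module is installed in compiled form; this text tells all that it offers.
- The arm moves only by the tool step_arm, never from a script. Its arguments are lists of equal length, an entry for each row: "dr": the turn, a rotation vector about the tool's x, y, z in rad, a list of three; "xyz": the shift along the tool's x, y, z in units of 40 mm (1.0 is 40 mm), a list of three; "gripper": the opening, from 0 (shut) to 1 (fully open). In form: {"dr": [[wx, wy, wz], ...], "xyz": [[x, y, z], ...], "gripper": [gripper, ...]}. A call has exactly 8 rows; each row is the pose to reach, as a shift and turn from the pose commanded when the call began, along the tool's axes at that moment; what a row does not reach only later rows make up. A row lasts 1/10 s, in which the tool goes at most 50 mm and 8.59 degrees, less where a joint would pass 70% of its speed; a pose out of reach is approached as far as the arm can. A call with a gripper value outside its range is refused whole. The fingers move at their own pace and stop on an object; "squeeze" is the grip in N (left out, the last holds). Time passes only in rows, so rows that repeat a pose let the fingers close, or fill a call up. It gives the time, the measured TCP pose, the force and the opening at its end, in the units of the state.
- bot.get_obs(): the state, without advancing time (a new reading comes with each control period).
- bot.camera(name): name is "side" or "top"; returns a dict with "image" (400x640x3 uint8, red, green, blue), "camera_matrix" (3x3 intrinsics, pixels), "k1" (the pictures are not rectified: a ray, as slopes to the right and down, at radius r is drawn at 1 + k1 r^2 times it, then the intrinsics apply), "R" (3x3) and "t" (3): a world point X has camera coordinates R X + t. Camera axes: x right, y down, z forward; pixel columns grow to the right and rows downward; lengths in m; the calibration is good to about 2 mm. A picture is of the moment at which its call begins. There is no depth.
- bot.job_done(): hands the job in, once; it reports no verdict.
Trained networks look in a picture, given as the dict that the camera call returned (one of the last four; its "shot" number tells which), for a name from the list of things; names that differ only in an ending like _2 or _b are one class to them, and where a whole thing is asked for, a point or a joint stands for the part that bears it (a point fixed in the world has none). Each returns a list of dicts, best first, with "p" (0 to 1); they miss things now and then, are a little off and sometimes report something else, mostly with a low value. They report only what shows in the picture. A call takes as long as a camera call. They do not tell look-alikes from the thing itself.
- bot.regions_of(picture, thing): "region" (400x640 bool, what is visible of it) and "box" ([centre column, centre row, width, height] in pixels, round what is visible of it).
The state is a dict: "time": time; "q": joint angles; "qd": joint speeds; "joint_efforts": joint torques, N m; "ee_pos": TCP position; "tcp_rot": TCP orientation; "wrist_force": force on the tool from outside, world axes, zero at the start; "torque": the same for the moment, N m; "opening": finger opening in m.
Only numpy, scipy, OpenCV 4.12 (cv2) and the standard library are available. Lean on these libraries where they do the work, as an engineer would, in place of code of your own. Each camera call takes 0.05 s, during which the arm holds its last target.

## Working session

There is one attempt and no reset: what is moved stays moved. The work goes in short steps, Python scripts to look and compute and a tool call to move; the robot and the scene stay as the last step left them, time stands still between calls to the robot, and variables do not carry over. Pictures are saved under pics/ and viewed, and the job is handed in when it is done.

Besides the shell and the picture viewer there is one more tool, called in YAML: its name, and indented under it one key for each argument. step_arm: Moves the arm, as the interface text tells. Its arguments: {"type":"object","properties":{"dr":{"type":"array"},"xyz":{"type":"array"},"gripper":{"type":"array"},"squeeze":{"type":"number"}},"required":["dr","xyz","gripper"]}

```bash
mkdir -p pics; ls; python3 - <<'E'
from workcell import bot
import cv2
print(bot.get_obs())
for n in("side","top"):
    c=bot.camera(n); cv2.imwrite(f"pics/{n}0.png",c["image"][:,:,::-1]); print(n,c["camera_matrix"],c["k1"],c["R"],c["t"],c["shot"])
E
```

```text
pics
{'time': 0.0, 'q': array([-6.51464700e+01,  5.00971926e+00,  1.00349699e+01,  9.51020597e+01,
       -5.49762872e-04,  8.99984067e+01]), 'qd': array([-0.06780226, -0.03315343, -0.12286892,  0.0156369 , -0.06111798,
        0.08964246]), 'joint_efforts': array([-6.40311155e-04, -5.20396614e+01,  4.64791739e+01,  1.66969781e-02,
       -6.81070287e-05,  1.18246302e-05]), 'ee_pos': array([ 0.23105883, -0.49883913,  0.23060096]), 'tcp_rot': array([-1.79923191e+02,  5.47626445e-04,  2.48551240e+01]), 'wrist_force': array([0.54045213, 0.59681752, 0.20673218]), 'torque': array([-0.01907082, -0.02780454,  0.044784  ]), 'opening': 0.08562390064823892}
side [[461.19043183   0.         323.19779751]
 [  0.         461.19043183 197.63535404]
 [  0.           0.           1.        ]] -0.03899178482245832 [[-9.21958410e-01 -3.87288710e-01  3.80572622e-04]
 [-2.67790954e-01  6.36778048e-01 -7.23050291e-01]
 [ 2.79786874e-01 -6.66724211e-01 -6.90795290e-01]] [0.44026226 0.26295195 1.09448605] 1
top [[416.95809491   0.         321.23035455]
 [  0.         416.95809491 204.68889624]
 [  0.           0.           1.        ]] -0.06016369274945934 [[-0.00894945 -0.99986403 -0.01384998]
 [-0.99865768  0.00964358 -0.05089048]
 [ 0.05101713  0.01337595 -0.9986082 ]] [-0.08436726  0.4977272   1.13375604] 2
```

View pics/side0.png

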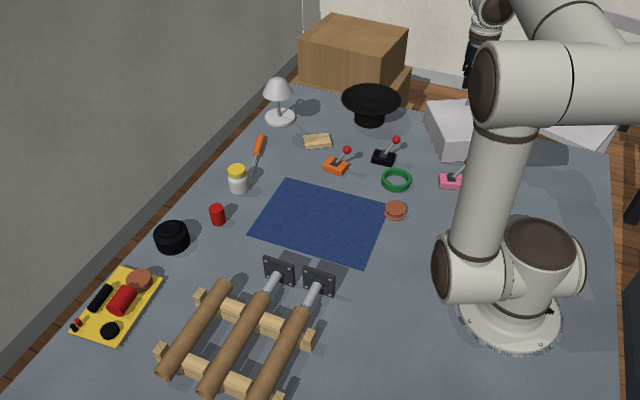

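View pics/top0.png

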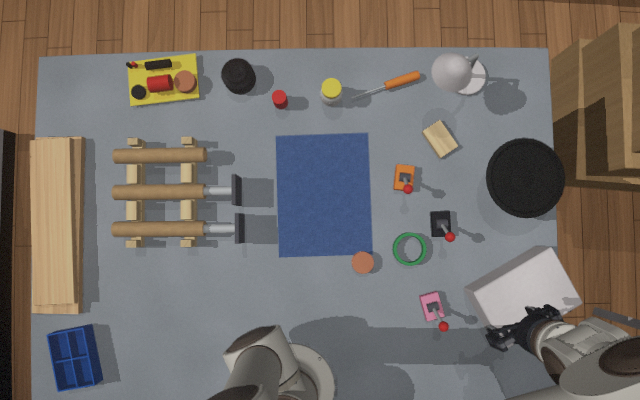

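Lamp candidates in the top view are the black block (441,222) with its ball at (450,237), the orange one (404,178) and the pink one (432,306). By the description I choose the black one. The posts are in the middle tube (plate at 237,190) and the near tube (plate at 240,228); the far tube (mouth about 206,155) looks empty.

```bash
cat > h.py <<'E'
import numpy as np, cv2
from workcell import bot
from scipy.optimize import least_squares
def cam(n,save=None):
    c=bot.camera(n)
    if save: cv2.imwrite(f"pics/{save}.png",c["image"][:,:,::-1])
    return c
def proj(c,X):
    p=np.atleast_2d(X)@c["R"].T+c["t"]; s=p[:,:2]/p[:,2:]
    s=s*(1+c["k1"]*(s**2).sum(1,keepdims=True)); K=c["camera_matrix"]
    return s*[K[0,0],K[1,1]]+K[:2,2]
def ray(c,uv):
    d=cv2.undistortPoints(np.array([[uv]],float),c["camera_matrix"],np.array([c["k1"],0,0,0,0.]))[0,0]
    return -c["R"].T@c["t"], c["R"].T@np.array([d[0],d[1],1])
def onz(c,uv,z):
    o,d=ray(c,uv); return o+d*(z-o[2])/d[2]
def tri(c1,u1,c2,u2):
    f=lambda X: np.r_[proj(c1,X)[0]-u1, proj(c2,X)[0]-u2]
    r=least_squares(f,onz(c1,u1,0.05)); return r.x,np.abs(r.fun).max()
E
python3 - <<'E'
from h import *
s=cam("side");t=cam("top")
for n in ["post0","cradle","mat","lamp_base","lamp_tip","coil","capacitor","glue","offcut","tape"]:
  for nm,c in(("top",t),("side",s)):
    for r in bot.regions_of(c,n)[:4]:
        m=r["region"]; 
        rect=cv2.minAreaRect(np.argwhere(m)[:,::-1].astype(np.float32))
        print(nm,n,round(r["p"],2),np.round(r["box"],1),[np.round(v,1) for v in rect], np.round(onz(c,rect[0],0.04),3) )
im=t["image"]; cv2.imwrite("pics/crop.png",cv2.resize(im[130:260,100:260,::-1],None,fx=5,fy=4.6,interpolation=cv2.INTER_CUBIC))
cv2.imwrite("pics/crop2.png",cv2.resize(im[150:340,380:480,::-1],None,fx=3,fy=3,interpolation=cv2.INTER_CUBIC))
E
```

```text
top post0 0.79 [222.9 189.2  42.4  32.5] [array([222.5, 189.5]), array([33., 39.]), np.float64(90.0)] [0.539 0.177 0.04 ]
top post0 0.65 [222.9 227.7  41.6  31.5] [array([223.5, 228. ]), array([28., 41.]), np.float64(90.0)] [0.435 0.174 0.04 ]
side post0 0.82 [316.6 287.5  35.   50.7] [array([318.1, 288.3]), array([33.5, 46. ]), np.float64(1.6)] [0.428 0.149 0.04 ]
side post0 0.69 [278.  275.8  30.6  40.2] [array([278.6, 274.1]), array([37.1, 30.4]), np.float64(88.0)] [0.533 0.148 0.04 ]
top cradle 0.83 [159.4 191.9  96.1 110.6] [array([158.5, 192. ]), array([110.,  95.]), np.float64(90.0)] [0.534 0.354 0.04 ]
side cradle 0.89 [234.1 337.7 169.6 124.6] [array([235. , 344.4]), array([145.1, 126. ]), np.float64(25.4)] [0.535 0.351 0.04 ]
top mat 0.7 [325.7 195.8  97.  125.9] [array([324. , 194.3]), array([122.5,  94.4]), np.float64(88.4)] [ 0.523 -0.097  0.04 ]
side mat 0.65 [316.2 224.7 137.9  89.7] [array([317.4, 220.7]), array([127.7,  71. ]), np.float64(15.9)] [ 0.517 -0.052  0.04 ]
top lamp_base 0.84 [443.5 225.9  23.2  30. ] [array([441.7, 226. ]), array([31.3, 23.3]), np.float64
[... 2143 characters left out ...]
), array([126.8,  72.6]), np.float64(17.1)] [ 0.516 -0.055  0.04 ]
top offcut 0.82 [439.9 138.8  34.9  38.7] [array([439.4, 139. ]), array([34.1, 23.9]), np.float64(54.8)] [ 0.671 -0.411  0.04 ]
side offcut 0.7 [318.5 142.8  29.4  18.5] [array([317.1, 140.7]), array([14.4, 27.5]), np.float64(82.9)] [ 0.66  -0.382  0.04 ]
top tape 0.62 [407.8 249.   32.5  34. ] [array([408.8, 248.8]), array([33.2, 32.5]), np.float64(45.0)] [ 0.376 -0.322  0.04 ]
top tape 0.45 [324.6 194.4  98.8 126.7] [array([323.3, 194.5]), array([123.9,  95.7]), np.float64(87.8)] [ 0.523 -0.095  0.04 ]
side tape 0.57 [396.2 180.   33.8  25.6] [array([396. , 179.5]), array([30., 23.]), np.float64(0.0)] [ 0.368 -0.297  0.04 ]
```

View pics/crop.png

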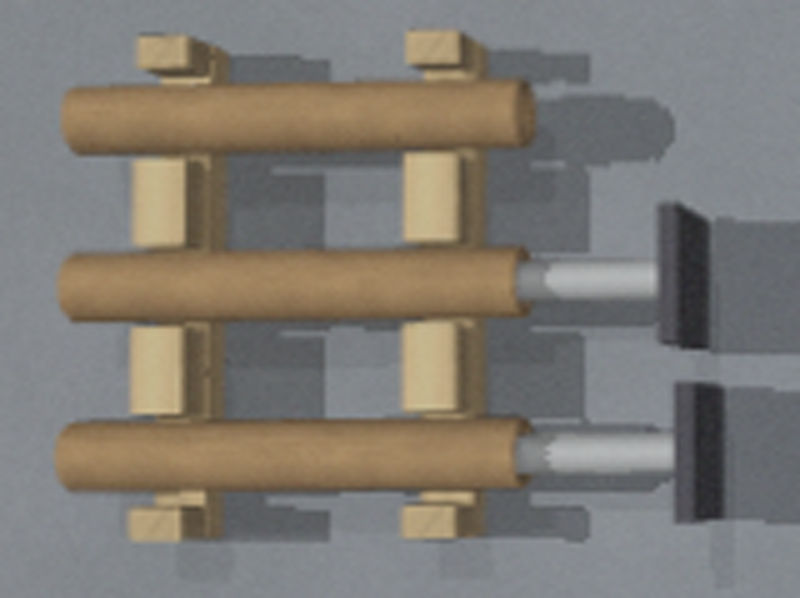

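View pics/crop2.png

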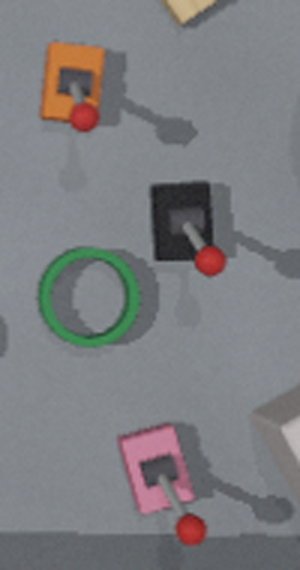

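```bash
python3 - <<'E'
from h import *
t=cam("top");s=cam("side")
f=lambda x,y:(100+x/5,130+y/4.6)
for n,a,b in(("m2",(525,112),(72,121)),("m1",(525,283),(68,287)),("m0",(523,454),(65,456))):
    print(n,onz(t,f(*a),.045),onz(t,f(*b),.045))
# plates : near-left top edge at z=.085(approx lifted 5mm) 
for n,p in(("p1 inner top corners",[(660,204),(660,342)]),("p0",[(676,383),(676,521)])):
    print(n,[np.round(onz(t,f(*q),.085),4) for q in p])
for n,p in(("p1 outer top edge",[(680,208),(680,345)]),("p0",[(695,383),(697,521)])):
    print(n,[np.round(onz(t,f(*q),.085),4) for q in p])
for n,p in(("p1 outer bottom",[(708,217),(708,350)]),("p0",[(722,385),(722,521)])):
    print(n,[np.round(onz(t,f(*q),.005),4) for q in p])
im=s["image"]; cv2.imwrite("pics/crops.png",cv2.resize(im[245:345,230:390,::-1],None,fx=5,fy=5,interpolation=cv2.INTER_CUBIC))
cv2.imwrite("pics/crops2.png",cv2.resize(im[130:200,310:420,::-1],None,fx=6,fy=6,interpolation=cv2.INTER_CUBIC))
# mat corners
for uv in((277,136),(368,133),(373,255),(279,258)): print("mat",np.round(onz(t,uv,.001),3))
E
```

```text
m2 [0.63495208 0.22451095 0.045     ] [0.63388455 0.47788789 0.045     ]
m1 [0.53381916 0.22370355 0.045     ] [0.53438936 0.47801318 0.045     ]
m0 [0.43372644 0.22430021 0.045     ] [0.43408749 0.47810415 0.045     ]
p1 inner top corners [array([0.5744, 0.1412, 0.085 ]), array([0.4963, 0.141 , 0.085 ])]
p0 [array([0.4732, 0.1326, 0.085 ]), array([0.3958, 0.1326, 0.085 ])]
p1 outer top edge [array([0.572 , 0.1307, 0.085 ]), array([0.4945, 0.1305, 0.085 ])]
p0 [array([0.4731, 0.1227, 0.085 ]), array([0.3958, 0.1217, 0.085 ])]
p1 outer bottom [array([0.5763, 0.1325, 0.005 ]), array([0.4955, 0.1324, 0.005 ])]
p0 [array([0.4743, 0.1245, 0.005 ]), array([0.3925, 0.1246, 0.005 ])]
mat [0.692 0.034 0.001]
mat [ 0.697 -0.222  0.001]
mat [ 0.357 -0.23   0.001]
mat [0.351 0.029 0.001]
```

View pics/crops.png

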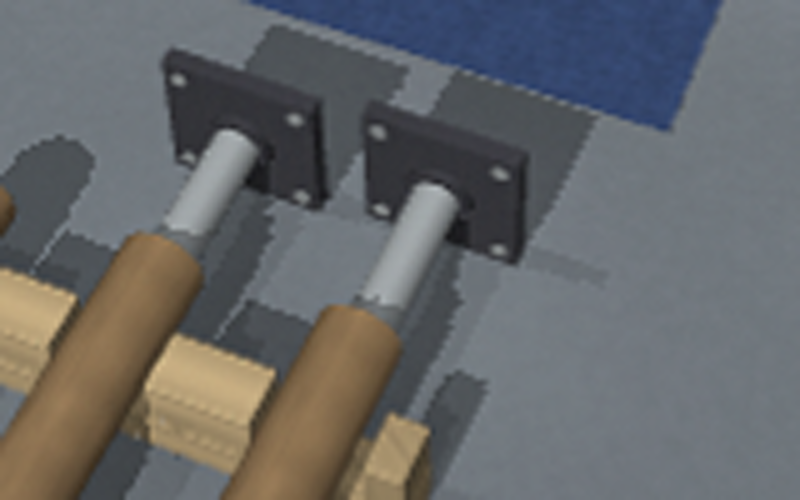

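View pics/crops2.png

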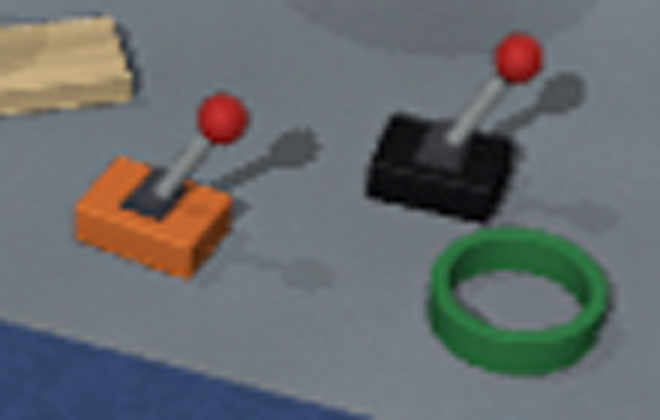

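```bash
cat >> h.py <<'E'
from scipy.spatial.transform import Rotation as Ro
def here():
    o=bot.get_obs(); return np.array(o["ee_pos"]),Ro.from_euler("xyz",o["tcp_rot"],degrees=True),o
def rows(targets):
    """targets: list of (pos, rpy deg)"""
    p,R,o=here()
    print("t",round(o["time"],2),"pos",np.round(p,4),"rpy",np.round(o["tcp_rot"],2),"F",np.round(o["wrist_force"],1),"open",round(o["opening"],4),"q",np.round(o["q"],1))
    for tp,tr in targets:
        T=Ro.from_euler("xyz",tr,degrees=True)
        print(np.round((R.inv()*T).as_rotvec(),3).tolist(),np.round(R.inv().apply(np.array(tp)-p)/0.04,3).tolist())
E
python3 -c "
from h import *
rows([((.38,-.1,.26),(180,0,60)),((.534,.183,.20),(180,0,90)),((.534,.183,.022),(180,0,90))])"
```

```text
t 1.3 pos [ 0.2312 -0.4991  0.2313] rpy [180.     0.    24.85] F [ 0.3  0.1 -0.4] open 0.0854 q [-65.1   5.   10.1  95.1  -0.   90. ]
[0.0, 0.0, -0.613] [7.569, -7.489, -0.718]
[0.0, 0.0, -1.137] [14.036, -12.291, 0.782]
[0.0, 0.0, -1.137] [14.036, -12.291, 5.232]
```

step_arm:
  dr:
    - [0,0,-0.15]
    - [0,0,-0.3]
    - [0,0,-0.45]
    - [0,0,-0.6]
    - [0,0,-0.75]
    - [0,0,-0.9]
    - [0,0,-1.05]
    - [0,0,-1.137]
  xyz:
    - [0.9,-0.9,-0.2]
    - [1.8,-1.8,-0.4]
    - [2.7,-2.6,-0.6]
    - [3.6,-3.5,-0.7]
    - [4.5,-4.4,-0.7]
    - [5.4,-5.2,-0.7]
    - [6.3,-6.0,-0.7]
    - [7.0,-6.8,-0.7]
  gripper: [0.6,0.6,0.6,0.6,0.6,0.6,0.6,0.6]
  squeeze: 60

```text
time: 2.1
ee_pos: [0.3715, -0.1324, 0.2594]
tcp_rot: [179.9, 0.0, 90.4]
wrist_force: [1.4, -1.1, -0.2]
opening: 0.051
```

```bash
python3 -c "
from h import *
rows([((.534,.183,.15),(180,0,90)),((.534,.183,.022),(180,0,90))])"
```

```text
t 2.1 pos [ 0.3715 -0.1324  0.2594] rpy [1.7995e+02 1.0000e-02 9.0350e+01] F [ 1.4 -1.1 -0.2] open 0.051 q [-19.6 -15.3  -5.6  99.7   0.   70. ]
[0.001, 0.0, 0.006] [7.861, 4.109, 2.739]
[0.001, 0.0, 0.006] [7.861, 4.106, 5.939]
```

step_arm:
  dr:
    - [0,0,0]
    - [0,0,0]
    - [0,0,0]
    - [0,0,0]
    - [0,0,0]
    - [0,0,0]
    - [0,0,0]
    - [0,0,0]
  xyz:
    - [1.0,0.5,0.2]
    - [2.1,1.1,0.5]
    - [3.2,1.7,0.8]
    - [4.3,2.3,1.2]
    - [5.4,2.9,1.6]
    - [6.5,3.4,2.1]
    - [7.4,3.9,2.6]
    - [7.86,4.11,2.74]
  gripper: [0.6,0.6,0.6,0.6,0.6,0.6,0.6,0.6]

```text
time: 2.9
ee_pos: [0.5354, 0.1825, 0.147]
tcp_rot: [-179.9, 0.0, 90.1]
wrist_force: [-0.1, -0.7, 1.1]
opening: 0.0516
```

```bash
python3 -c "
from h import *
t=cam('top','a1');s=cam('side','a2')
rows([((.534,.183,.022),(180,0,90))])"
```

```text
t 3.0 pos [0.5353 0.1824 0.1471] rpy [-1.7982e+02  4.0000e-02  9.0180e+01] F [ 0.4 -0.9 -1.2] open 0.051 q [ 18.8   6.4   2.3  86.1   0.  108.6]
[-0.003, 0.001, 0.003] [0.016, -0.022, 3.126]
```

View pics/a2.png

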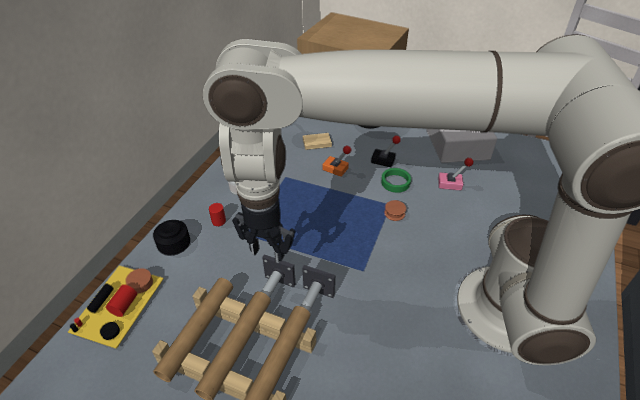

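step_arm:
  dr:
    - [0,0,0]
    - [0,0,0]
    - [0,0,0]
    - [0,0,0]
    - [0,0,0]
    - [0,0,0]
    - [0,0,0]
    - [0,0,0]
  xyz:
    - [0,-0.02,0.8]
    - [0,-0.02,1.6]
    - [0,-0.02,2.4]
    - [0,-0.02,3.1]
    - [0,-0.02,3.1]
    - [0,-0.02,3.1]
    - [0,-0.02,3.1]
    - [0,-0.02,3.1]
  gripper: [0.6,0.6,0.6,0.6,0.6,0.0,0.0,0.0]
  squeeze: 60

```text
time: 3.8
ee_pos: [0.5361, 0.18, 0.0283]
tcp_rot: [179.8, -0.1, 90.0]
wrist_force: [0.8, -0.8, 7.0]
opening: 0.0218
```

step_arm:
  dr:
    - [0,0,0]
    - [0,0,0]
    - [0,0,0]
    - [0,0,0]
    - [0,0,0]
    - [0,0,0]
    - [0,0,0]
    - [0,0,0]
  xyz:
    - [0,0,0]
    - [0,0,0]
    - [-0.2,0,0]
    - [-0.6,0,0]
    - [-1.0,0,0]
    - [-1.4,0,0]
    - [-1.8,0,0]
    - [-2.0,0,0]
  gripper: [0,0,0,0,0,0,0,0]

```text
time: 4.6
ee_pos: [0.536, 0.1004, 0.0283]
tcp_rot: [179.8, -0.2, 90.0]
wrist_force: [0.9, 7.1, 6.2]
opening: 0.0219
```

```bash
python3 -c "
from h import *
t=cam('top','b1');s=cam('side','b2')
rows([((.534,.053,.022),(180,0,90))])"
```

```text
t 4.7 pos [0.536  0.0995 0.0283] rpy [ 1.7977e+02 -6.0000e-02  8.9960e+01] F [ 0.2 -2.1  7.3] open 0.0218 q [ 10.5   5.1 -12.3  72.3   0.  100.5]
[0.004, -0.001, -0.001] [-1.163, -0.05, 0.156]
```

View pics/b2.png

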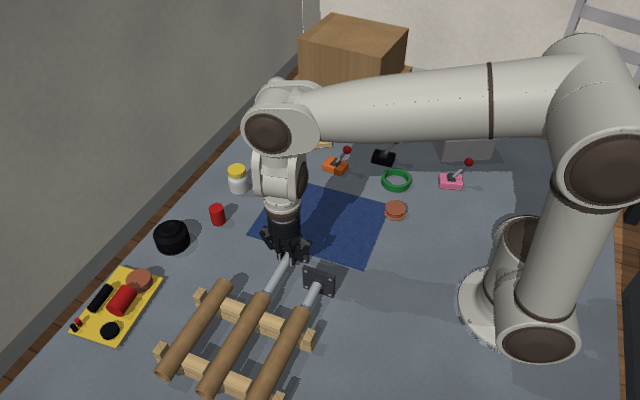

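step_arm:
  dr:
    - [0,0,0]
    - [0,0,0]
    - [0,0,0]
    - [0,0,0]
    - [0,0,0]
    - [0,0,0]
    - [0,0,0]
    - [0,0,0]
  xyz:
    - [-0.4,0,0]
    - [-0.8,0,0]
    - [-1.2,0,0]
    - [-1.2,0,0]
    - [-1.2,0,0]
    - [-1.2,0,0]
    - [-1.2,0,0]
    - [-1.2,0,0]
  gripper: [0,0,0,0,0,0.6,0.6,0.6]

```text
time: 5.5
ee_pos: [0.5345, 0.052, 0.0259]
tcp_rot: [180.0, -0.0, 90.0]
wrist_force: [0.4, -0.6, -0.0]
opening: 0.0512
```

step_arm:
  dr:
    - [0,0,0]
    - [0,0,0]
    - [0,0,0]
    - [0,0,0]
    - [0,0,0]
    - [0,0,0]
    - [0,0,0]
    - [0,0,0]
  xyz:
    - [0,0,-0.8]
    - [0,0,-1.6]
    - [0,0,-2.0]
    - [1.0,0,-2.0]
    - [2.0,0,-2.0]
    - [3.0,0,-2.0]
    - [3.7,0,-2.0]
    - [3.7,0,-2.0]
  gripper: [0.6,0.6,0.6,0.6,0.6,0.6,0.6,0.6]

```text
time: 6.3
ee_pos: [0.534, 0.203, 0.1053]
tcp_rot: [-180.0, -0.0, 90.2]
wrist_force: [-0.6, 0.4, 0.1]
opening: 0.0514
```

```bash
python3 -c "
from h import *
t=cam('top','c1');s=cam('side','c2')
rows([((.535,.2,.022),(180,0,90))])
cv2.imwrite('pics/c1.png',cv2.resize(t['image'][130:260,160:360,::-1],None,fx=4,fy=4,interpolation=cv2.INTER_CUBIC))
cv2.imwrite('pics/c2.png',cv2.resize(s['image'][200:350,200:400,::-1],None,fx=4,fy=4,interpolation=cv2.INTER_CUBIC))
"
```

```text
t 6.4 pos [0.5342 0.2003 0.1054] rpy [-1.7996e+02  2.0000e-02  9.0090e+01] F [-0.  -0.4  1. ] open 0.051 q [ 20.6   7.2  -1.4  81.4  -0.  110.5]
[-0.001, 0.0, 0.002] [-0.008, 0.021, 2.085]
```

View pics/c1.png

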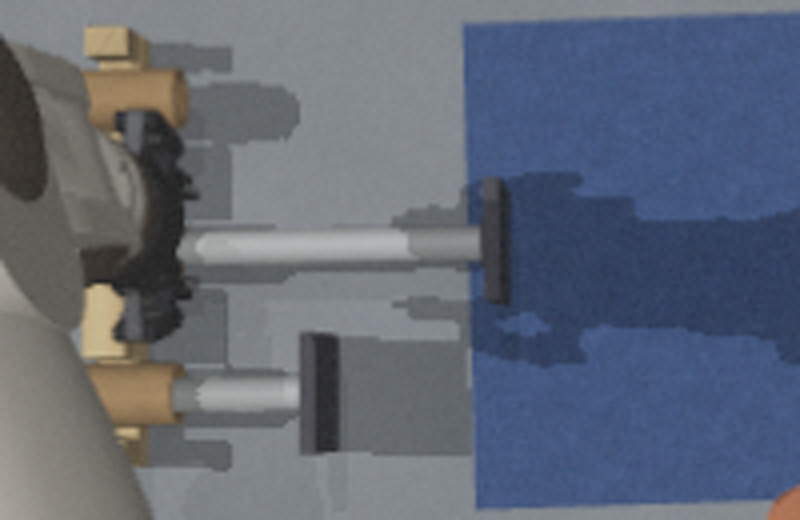

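View pics/c2.png

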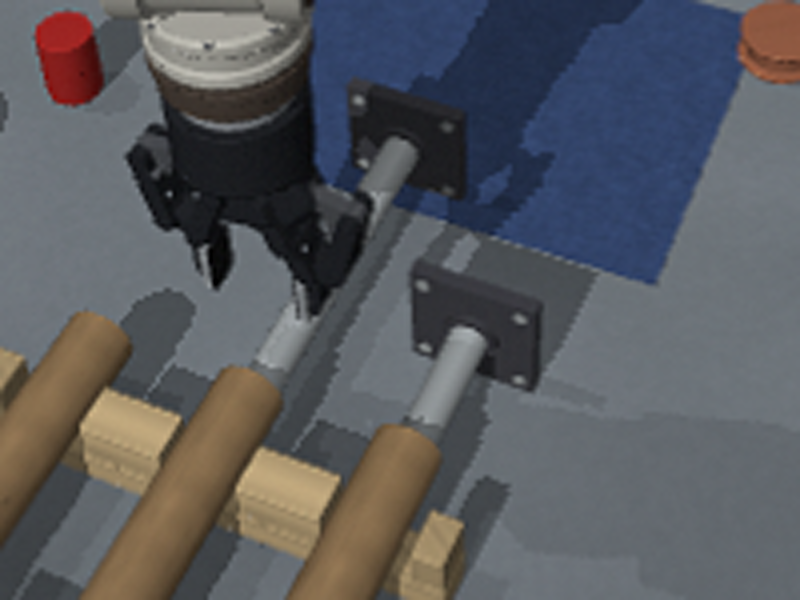

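step_arm:
  dr:
    - [0,0,0]
    - [0,0,0]
    - [0,0,0]
    - [0,0,0]
    - [0,0,0]
    - [0,0,0]
    - [0,0,0]
    - [0,0,0]
  xyz:
    - [0,0,0.8]
    - [0,0,1.6]
    - [0,0,2.05]
    - [0,0,2.05]
    - [0,0,2.05]
    - [0,0,2.05]
    - [0,0,2.05]
    - [0,0,2.05]
  gripper: [0.6,0.6,0.6,0.6,0.0,0.0,0.0,0.0]
  squeeze: 60

```text
time: 7.2
ee_pos: [0.5355, 0.1997, 0.0254]
tcp_rot: [179.8, -0.0, 90.0]
wrist_force: [0.2, -4.0, 7.3]
opening: 0.0223
```

step_arm:
  dr:
    - [0,0,0]
    - [0,0,0]
    - [0,0,0]
    - [0,0,0]
    - [0,0,0]
    - [0,0,0]
    - [0,0,0]
    - [0,0,0]
  xyz:
    - [0,0,0]
    - [-0.3,0,0]
    - [-0.7,0,0]
    - [-1.1,0,0]
    - [-1.5,0,0]
    - [-1.8,0,0]
    - [-1.8,0,0]
    - [-1.8,0,0]
  gripper: [0,0,0,0,0,0,0,0]

```text
time: 8.0
ee_pos: [0.5345, 0.1271, 0.0235]
tcp_rot: [-180.0, 0.1, 89.9]
wrist_force: [0.8, -2.3, -1.0]
opening: 0.0222
```

```bash
cat >> h.py <<'E'
def arc(yu,angs,x=None,dz=0):
    """rows: rigid rotation of the present tool pose about line y=yu,z=0 (parallel world x) by angs deg"""
    p,R,o=here()
    print("t",round(o["time"],2),"pos",np.round(p,4),"rpy",np.round(o["tcp_rot"],2),"F",np.round(o["wrist_force"],1),"open",round(o["opening"],4),"q",np.round(o["q"],1))
    piv=np.array([p[0],yu,0])
    for a in angs:
        A=Ro.from_euler("x",a,degrees=True)
        print(a,np.round((R.inv()*A*R).as_rotvec(),2).tolist(),np.round(R.inv().apply(A.apply(p-piv)+piv-p)/0.04,2).tolist())
E
python3 -c "
from h import *
t=cam('top','d1');s=cam('side','d2')
arc(-.071,range(4,33,4))
cv2.imwrite('pics/d1.png',cv2.resize(t['image'][130:260,160:360,::-1],None,fx=4,fy=4,interpolation=cv2.INTER_CUBIC))
cv2.imwrite('pics/d2.png',cv2.resize(s['image'][200:350,200:400,::-1],None,fx=4,fy=4,interpolation=cv2.INTER_CUBIC))
"
```

```text
t 8.1 pos [0.5344 0.1276 0.0234] rpy [-1.7997e+02  5.0000e-02  8.9980e+01] F [ 0.4 -2.6 -0.8] open 0.0221 q [ 13.5   6.1 -11.8  72.2  -0.  103.5]
4 [0.0, 0.07, -0.0] [-0.05, -0.0, -0.34]
8 [0.0, 0.14, -0.0] [-0.13, -0.0, -0.69]
12 [0.0, 0.21, -0.0] [-0.23, -0.0, -1.02]
16 [0.0, 0.28, -0.0] [-0.35, -0.0, -1.35]
20 [0.0, 0.35, -0.0] [-0.5, -0.0, -1.66]
24 [0.0, 0.42, -0.0] [-0.67, -0.0, -1.97]
28 [0.0, 0.49, -0.0] [-0.86, -0.0, -2.26]
32 [0.0, 0.56, -0.0] [-1.07, -0.0, -2.54]
```

View pics/d1.png

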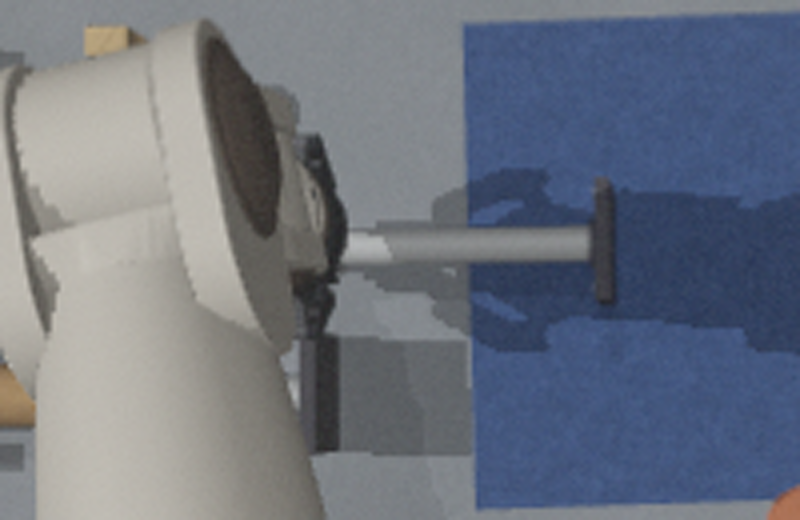

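View pics/d2.png

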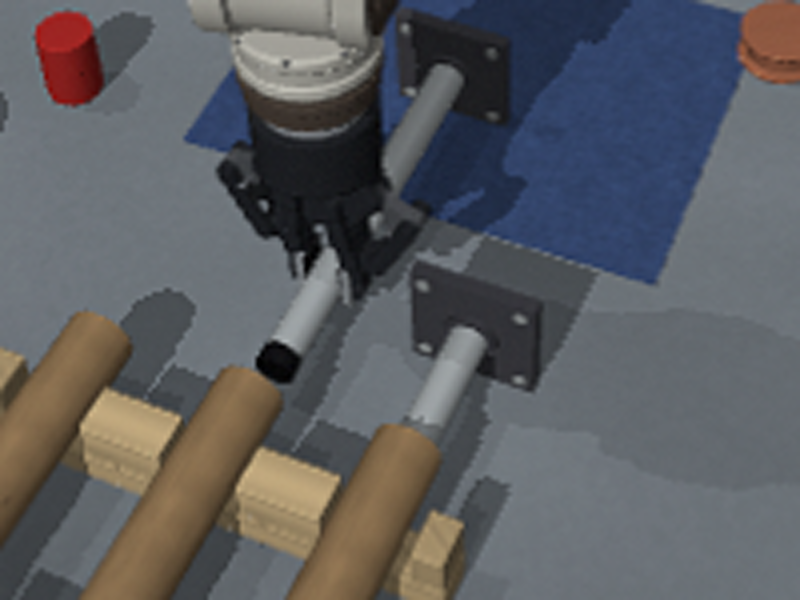

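step_arm:
  dr:
    - [0,0.07,0]
    - [0,0.14,0]
    - [0,0.21,0]
    - [0,0.28,0]
    - [0,0.35,0]
    - [0,0.42,0]
    - [0,0.49,0]
    - [0,0.56,0]
  xyz:
    - [-0.05,0,-0.34]
    - [-0.13,0,-0.69]
    - [-0.23,0,-1.02]
    - [-0.35,0,-1.35]
    - [-0.5,0,-1.66]
    - [-0.67,0,-1.97]
    - [-0.86,0,-2.26]
    - [-1.07,0,-2.54]
  gripper: [0,0,0,0,0,0,0,0]

```text
time: 8.9
ee_pos: [0.5344, 0.0852, 0.1257]
tcp_rot: [180.0, -32.2, 90.0]
wrist_force: [0.3, -2.1, -3.4]
opening: 0.0225
```

```bash
python3 -c "
from h import *
s=cam('side','e2')
arc(-.071,range(4,33,4))
"
```

```text
t 8.95 pos [0.5348 0.084  0.1267] rpy [179.97 -32.51  89.96] F [-1.4  4.3  5.5] open 0.0222 q [-7.4  4.8 -6.7 83.1 32.2 81.3]
4 [0.0, 0.07, 0.0] [-0.05, 0.0, -0.35]
8 [0.0, 0.14, 0.0] [-0.13, 0.0, -0.69]
12 [0.0, 0.21, 0.0] [-0.23, 0.0, -1.02]
16 [0.0, 0.28, 0.0] [-0.35, 0.0, -1.35]
20 [0.0, 0.35, 0.0] [-0.5, 0.0, -1.66]
24 [0.0, 0.42, 0.0] [-0.67, 0.0, -1.97]
28 [0.0, 0.49, 0.0] [-0.86, 0.0, -2.26]
32 [0.0, 0.56, 0.0] [-1.07, 0.0, -2.54]
```

View pics/e2.png

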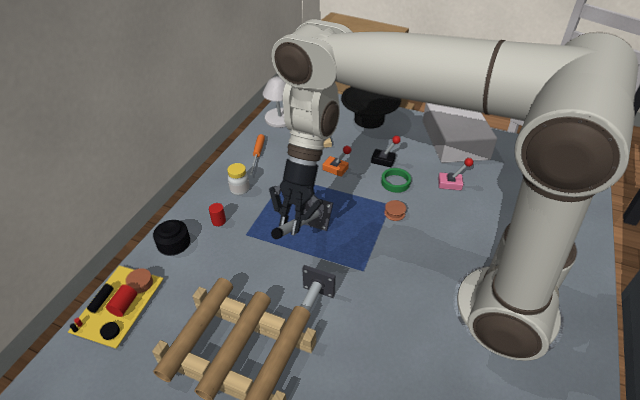

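step_arm:
  dr:
    - [0,0.07,0]
    - [0,0.14,0]
    - [0,0.21,0]
    - [0,0.28,0]
    - [0,0.35,0]
    - [0,0.42,0]
    - [0,0.49,0]
    - [0,0.56,0]
  xyz:
    - [-0.05,0,-0.34]
    - [-0.13,0,-0.69]
    - [-0.23,0,-1.02]
    - [-0.35,0,-1.35]
    - [-0.5,0,-1.66]
    - [-0.67,0,-1.97]
    - [-0.86,0,-2.26]
    - [-1.07,0,-2.54]
  gripper: [0,0,0,0,0,0,0,0]

```text
time: 9.75
ee_pos: [0.5346, -0.0051, 0.1881]
tcp_rot: [-179.9, -64.3, 90.0]
wrist_force: [-0.1, 0.7, -5.9]
opening: 0.0219
```

```bash
python3 -c "
from h import *
s=cam('side','f2');t=cam('top','f1')
arc(-.071,range(4,25,4))
"
```

```text
t 9.85 pos [ 0.5348 -0.0059  0.1868] rpy [-179.39  -64.43   89.34] F [-0.2  1.1 -1.2] open 0.0221 q [-26.2  26.6   9.3 115.4  54.   41.6]
4 [0.0, 0.07, -0.0] [-0.05, 0.0, -0.34]
8 [0.0, 0.14, -0.0] [-0.12, 0.0, -0.68]
12 [0.0, 0.21, -0.0] [-0.22, 0.0, -1.01]
16 [0.0, 0.28, -0.0] [-0.34, 0.0, -1.33]
20 [0.0, 0.35, -0.0] [-0.48, 0.0, -1.65]
24 [0.0, 0.42, -0.0] [-0.65, 0.0, -1.95]
```

View pics/f2.png

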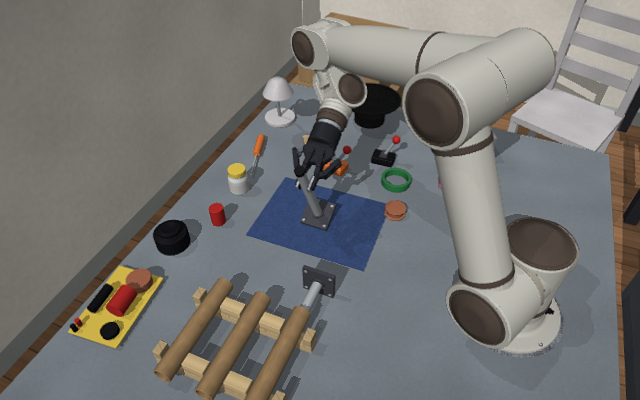

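View pics/f1.png

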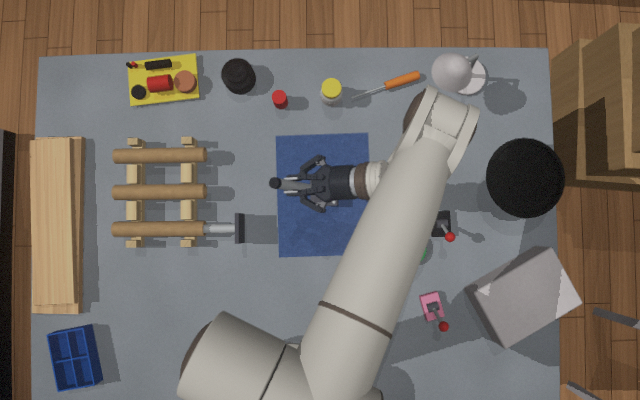

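```bash
cat >> h.py <<'E'
def arc2(yu,steps):
    """steps: (post turn deg, tool turn deg): grasp point turns about pivot; tool by its own angle"""
    p,R,o=here()
    print("t",round(o["time"],2),"pos",np.round(p,4),"rpy",np.round(o["tcp_rot"],2),"F",np.round(o["wrist_force"],1),"open",round(o["opening"],4),"q",np.round(o["q"],1))
    piv=np.array([p[0],yu,0]); off=np.array([0,0,.019]); g=p-R.apply(off)
    for a,b in steps:
        A=Ro.from_euler("x",a,degrees=True);B=Ro.from_euler("x",b,degrees=True)
        q=A.apply(g-piv)+piv+(B*R).apply(off)
        print(a,b,np.round((R.inv()*B*R).as_rotvec(),2).tolist(),np.round(R.inv().apply(q-p)/0.04,2).tolist())
E
python3 -c "
from h import *
arc2(-.071,[(4,1.5),(8,3),(12,4.5),(16,6),(20,7.5),(23,8),(25.5,8)])
"
```

```text
t 9.85 pos [ 0.5348 -0.0059  0.1868] rpy [-179.39  -64.43   89.34] F [-0.2  1.1 -1.2] open 0.0221 q [-26.2  26.6   9.3 115.4  54.   41.6]
4 1.5 [0.0, 0.03, -0.0] [-0.07, 0.0, -0.34]
8 3 [0.0, 0.05, -0.0] [-0.17, 0.0, -0.67]
12 4.5 [0.0, 0.08, -0.0] [-0.28, 0.0, -1.0]
16 6 [0.0, 0.1, -0.0] [-0.42, 0.0, -1.32]
20 7.5 [0.0, 0.13, -0.0] [-0.58, 0.0, -1.62]
23 8 [0.0, 0.14, -0.0] [-0.72, 0.0, -1.84]
25.5 8 [0.0, 0.14, -0.0] [-0.85, 0.0, -2.02]
```

step_arm:
  dr:
    - [0,0.03,0]
    - [0,0.05,0]
    - [0,0.08,0]
    - [0,0.1,0]
    - [0,0.13,0]
    - [0,0.14,0]
    - [0,0.14,0]
    - [0,0.14,0]
  xyz:
    - [-0.07,0,-0.34]
    - [-0.17,0,-0.67]
    - [-0.28,0,-1.0]
    - [-0.42,0,-1.32]
    - [-0.58,0,-1.62]
    - [-0.72,0,-1.84]
    - [-0.82,0,-1.98]
    - [-0.82,0,-1.98]
  gripper: [0,0,0,0,0,0,0,0]
  squeeze: 20

```text
time: 10.65
ee_pos: [0.534, -0.0875, 0.1919]
tcp_rot: [179.7, -71.8, 89.9]
wrist_force: [0.6, 2.1, 9.9]
opening: 0.0219
```

```bash
python3 -c "
from h import *
s=cam('side','g2');t=cam('top','g1')
for c in(s,t): pass
cv2.imwrite('pics/g.png',cv2.resize(np.hstack([s['image'][120:260,230:400],t['image'][120:260,230:400]])[:,:,::-1],None,fx=2.3,fy=2.3,interpolation=cv2.INTER_CUBIC))
rows([])
"
```

```text
t 10.75 pos [ 0.5339 -0.087   0.1918] rpy [179.75 -71.81  89.97] F [-0.9  1.8  9.1] open 0.0218 q [-33.9  38.7  19.9 130.5  52.3  25.1]
```

View pics/g.png

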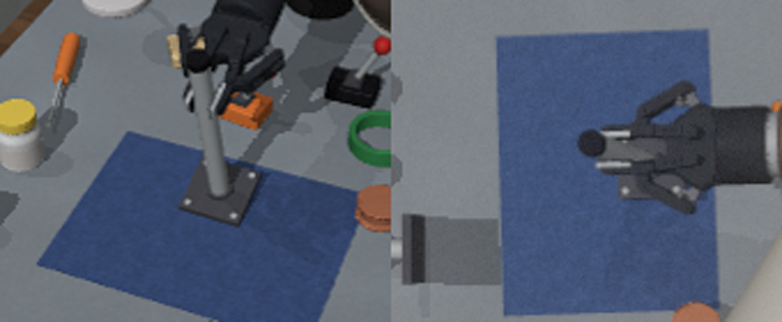

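step_arm:
  dr:
    - [0,0,0]
    - [0,0,0]
    - [0,0,0]
    - [0,0,0]
    - [0,0,0]
    - [0,0,0]
    - [0,0,0]
    - [0,0,0]
  xyz:
    - [0,0,0]
    - [0,0,0]
    - [0,0,0]
    - [0,0,0]
    - [0,0,0]
    - [0,0,0]
    - [0,0,0]
    - [0,0,0]
  gripper: [0.32,0.34,0.36,0.4,0.45,0.5,0.5,0.5]

```text
time: 11.55
ee_pos: [0.5334, -0.0878, 0.1902]
tcp_rot: [179.8, -71.9, 90.0]
wrist_force: [-0.1, -0.8, 0.3]
opening: 0.0427
```

```bash
python3 -c "
from h import *
s=cam('side','h2');t=cam('top','h1')
for c in(s,t): pass
cv2.imwrite('pics/hh.png',cv2.resize(np.hstack([s['image'][120:260,230:400],t['image'][120:260,230:400]])[:,:,::-1],None,fx=2.3,fy=2.3,interpolation=cv2.INTER_CUBIC))
rows([])
"
```

```text
t 11.65 pos [ 0.5334 -0.0879  0.1902] rpy [179.76 -71.86  89.99] F [ 0.5 -0.8  1. ] open 0.0425 q [-34.   38.9  19.9 130.5  52.2  24.9]
```

View pics/hh.png

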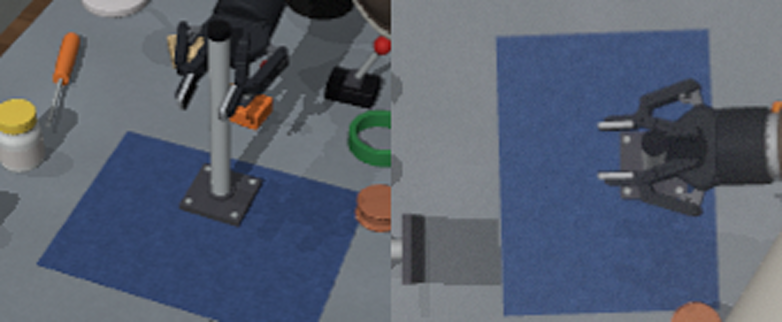

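step_arm:
  dr:
    - [0,-0.03,0]
    - [0,-0.06,0]
    - [0,-0.1,0]
    - [0,-0.15,0]
    - [0,-0.2,0]
    - [0,-0.25,0]
    - [0,-0.3,0]
    - [0,-0.3,0]
  xyz:
    - [0.1,0,-0.4]
    - [0.2,0,-0.8]
    - [0.3,0,-1.2]
    - [0.45,0,-1.6]
    - [0.6,0,-2.0]
    - [0.75,0,-2.5]
    - [0.9,0,-3.0]
    - [1.0,0,-3.0]
  gripper: [0.6,0.7,0.7,0.7,0.7,0.7,0.7,0.7]

```text
time: 12.45
ee_pos: [0.5316, -0.1863, 0.2625]
tcp_rot: [179.2, -54.1, 90.1]
wrist_force: [-0.8, 0.8, 0.3]
opening: 0.0599
```

```bash
python3 -c "
from h import *
s=cam('side','i2');t=cam('top','i1')
cv2.imwrite('pics/i.png',cv2.resize(np.hstack([s['image'][120:260,230:400],t['image'][120:260,230:400]])[:,:,::-1],None,fx=2.3,fy=2.3,interpolation=cv2.INTER_CUBIC))
rows([])
"
```

```text
t 12.55 pos [ 0.5316 -0.1848  0.2607] rpy [179.41 -54.38  89.94] F [ 0.3 -0.3 -1.1] open 0.0599 q [-38.2  36.1  36.2 130.5  40.2  36.8]
```

View pics/i.png

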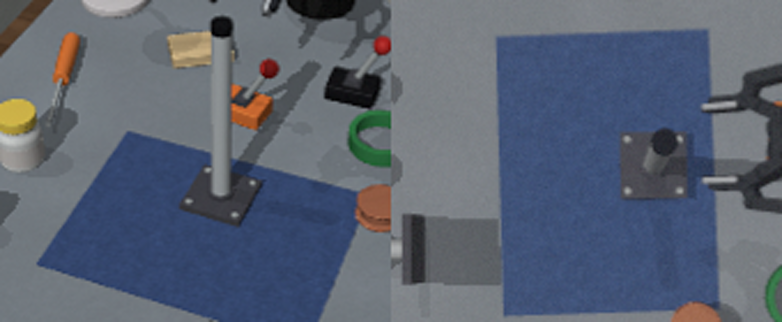

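```bash
python3 -c "
from h import *
t=cam('top')
print(onz(t,(344.8,191.7),.01))
rows([((.45,-.2,.32),(180,-30,90)),((.36,-.15,.33),(180,0,90)),((.434,.18,.15),(180,0,90))])
"
```

```text
[ 0.53224299 -0.15424862  0.01      ]
t 12.6 pos [ 0.5315 -0.1847  0.2599] rpy [179.54 -54.43  89.86] F [-0.  -0.4 -0.2] open 0.0597 q [-38.2  36.2  36.2 130.5  40.2  36.8]
[0.01, -0.426, -0.004] [0.997, -2.028, -1.206]
[0.009, -0.95, -0.006] [1.924, -4.287, -0.357]
[0.009, -0.95, -0.006] [3.064, -2.532, 8.989]
```

step_arm:
  dr:
    - [0.01,-0.05,0]
    - [0.01,-0.15,0]
    - [0.01,-0.25,0]
    - [0.01,-0.35,0]
    - [0.01,-0.45,0]
    - [0.01,-0.6,0]
    - [0.01,-0.75,0]
    - [0.01,-0.9,0]
  xyz:
    - [0.3,0,-0.6]
    - [0.7,-0.5,-1.2]
    - [1.0,-1.3,-1.3]
    - [1.1,-2.0,-1.3]
    - [1.3,-2.7,-1.2]
    - [1.5,-3.4,-1.0]
    - [1.7,-3.9,-0.7]
    - [1.9,-4.3,-0.4]
  gripper: [0.7,0.6,0.6,0.6,0.6,0.6,0.6,0.6]
  squeeze: 60

```text
time: 13.4
ee_pos: [0.3581, -0.152, 0.3299]
tcp_rot: [-179.9, -2.5, 89.7]
wrist_force: [-0.4, 1.1, -0.4]
opening: 0.0514
```

```bash
python3 -c "
from h import *
t=cam('top','j1')
rows([((.434,.18,.15),(180,0,90))])
"
```

```text
t 13.45 pos [ 0.3559 -0.1487  0.3325] rpy [179.94  -1.99  89.84] F [3.9 0.7 5. ] open 0.0513 q [-24.  -12.7   5.  108.4   1.8  66.1]
[0.001, -0.035, -0.003] [8.061, 1.925, 4.847]
```

View pics/j1.png

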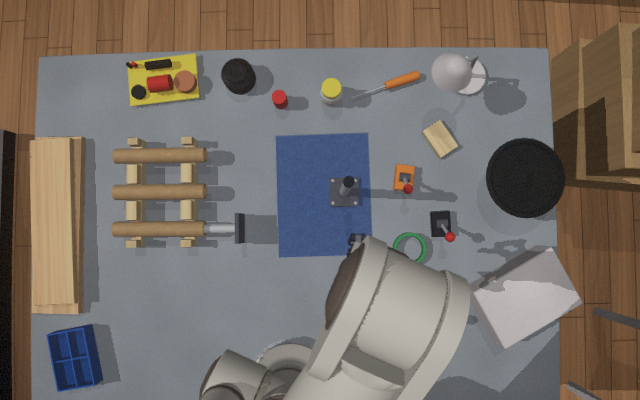

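P1 stands (plate at 345,192). P0 is still in place (plate at 240,228). Next I move above P0.

step_arm:
  dr:
    - [0,-0.035,0]
    - [0,-0.035,0]
    - [0,-0.035,0]
    - [0,-0.035,0]
    - [0,-0.035,0]
    - [0,-0.035,0]
    - [0,-0.035,0]
    - [0,-0.035,0]
  xyz:
    - [1.1,0.2,0.5]
    - [2.2,0.5,1.0]
    - [3.3,0.7,1.6]
    - [4.4,1.0,2.2]
    - [5.5,1.3,2.9]
    - [6.6,1.6,3.7]
    - [7.6,1.9,4.4]
    - [8.06,1.92,4.85]
  gripper: [0.6,0.6,0.6,0.6,0.6,0.6,0.6,0.6]

```text
time: 14.25
ee_pos: [0.4361, 0.1812, 0.1487]
tcp_rot: [-179.5, -0.8, 89.9]
wrist_force: [0.8, -0.6, 0.5]
opening: 0.0509
```

```bash
python3 -c "
from h import *
s=cam('side','k2')
rows([((.434,.178,.023),(180,0,90))])
"
```

```text
t 14.3 pos [0.4351 0.1831 0.1448] rpy [-179.3    -0.73   89.94] F [-1.8  1.2 -3.2] open 0.0514 q [ 22.3  -6.2 -10.6  86.    0.9 112.3]
[-0.012, -0.013, -0.001] [-0.165, 0.01, 3.044]
```

View pics/k2.png

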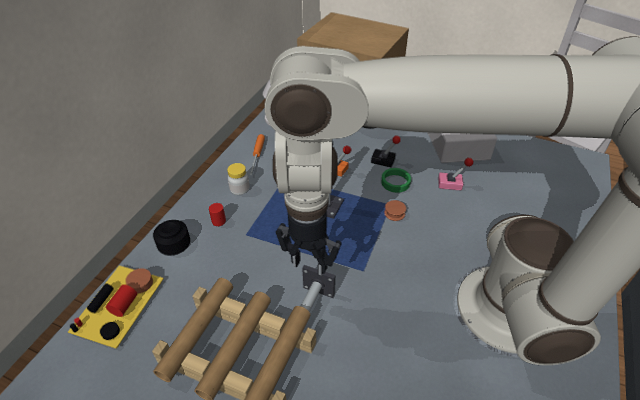

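step_arm:
  dr:
    - [0,-0.013,0]
    - [0,-0.013,0]
    - [0,-0.013,0]
    - [0,-0.013,0]
    - [0,-0.013,0]
    - [0,-0.013,0]
    - [0,-0.013,0]
    - [0,-0.013,0]
  xyz:
    - [-0.1,0.02,0.8]
    - [-0.1,0.02,1.6]
    - [-0.1,0.02,2.4]
    - [-0.1,0.02,3.05]
    - [-0.1,0.02,3.05]
    - [-0.1,0.02,3.05]
    - [-0.1,0.02,3.05]
    - [-0.1,0.02,3.05]
  gripper: [0.6,0.6,0.6,0.6,0.6,0.0,0.0,0.0]
  squeeze: 60

```text
time: 15.1
ee_pos: [0.4378, 0.1766, 0.0316]
tcp_rot: [-179.8, -0.1, 89.7]
wrist_force: [-3.9, -0.3, 3.8]
opening: 0.0219
```

step_arm:
  dr:
    - [0,0,0]
    - [0,0,0]
    - [0,0,0]
    - [0,0,0]
    - [0,0,0]
    - [0,0,0]
    - [0,0,0]
    - [0,0,0]
  xyz:
    - [0,0,0]
    - [-0.3,0,0]
    - [-0.8,0,0]
    - [-1.3,0,0]
    - [-1.8,0,0]
    - [-2.3,0,0]
    - [-2.8,0,0]
    - [-3.1,0,0]
  gripper: [0,0,0,0,0,0,0,0]

```text
time: 15.9
ee_pos: [0.4381, 0.0521, 0.0316]
tcp_rot: [-180.0, -0.1, 89.7]
wrist_force: [-0.5, 8.5, 5.0]
opening: 0.0223
```

```bash
python3 -c "
from h import *
t=cam('top','l1')
rows([((.434,.195,.1),(180,0,90))])
cv2.imwrite('pics/l1.png',cv2.resize(t['image'][130:260,160:360,::-1],None,fx=4,fy=4,interpolation=cv2.INTER_CUBIC))
"
```

```text
t 15.95 pos [0.4381 0.0509 0.0316] rpy [-1.7997e+02 -6.0000e-02  8.9680e+01] F [-1.4 -5.2  7.6] open 0.0218 q [  6.6  -9.1 -25.7  73.4   0.1  96.9]
[-0.001, -0.001, -0.006] [3.605, -0.123, -1.707]
```

View pics/l1.png

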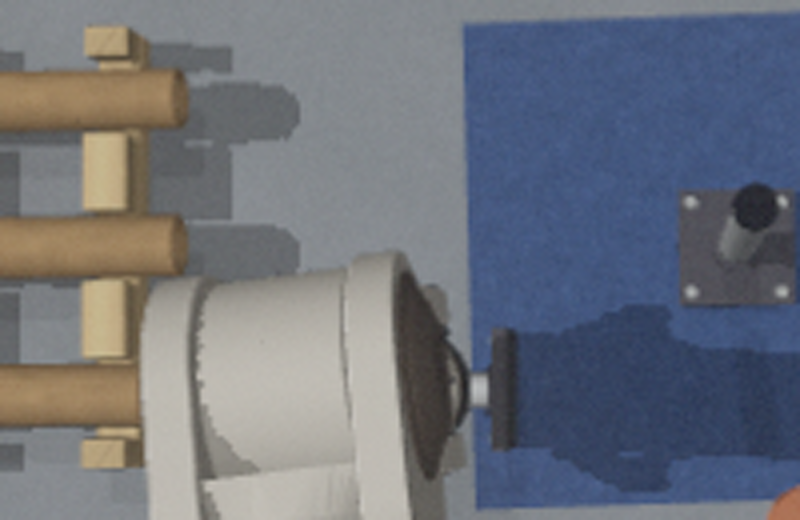

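step_arm:
  dr:
    - [0,0,0]
    - [0,0,0]
    - [0,0,0]
    - [0,0,0]
    - [0,0,0]
    - [0,0,0]
    - [0,0,0]
    - [0,0,0]
  xyz:
    - [0,0,0]
    - [0,0,0]
    - [0,0,0]
    - [0,0,-0.5]
    - [0,0,-1.2]
    - [0,0,-1.8]
    - [0,0,-1.8]
    - [0,0,-1.8]
  gripper: [0.6,0.6,0.6,0.6,0.6,0.6,0.6,0.6]

```text
time: 16.75
ee_pos: [0.4375, 0.0526, 0.1021]
tcp_rot: [-179.8, -0.0, 89.8]
wrist_force: [0.4, 1.1, -1.2]
opening: 0.0516
```

step_arm:
  dr:
    - [0,0,0]
    - [0,0,0]
    - [0,0,0]
    - [0,0,0]
    - [0,0,0]
    - [0,0,0]
    - [0,0,0]
    - [0,0,0]
  xyz:
    - [0.6,0,0]
    - [1.2,0,0]
    - [1.9,0,0]
    - [2.6,0,0]
    - [3.2,0,0]
    - [3.7,0,0]
    - [3.7,0,0]
    - [3.7,0,0]
  gripper: [0.6,0.6,0.6,0.6,0.6,0.6,0.6,0.6]

```text
time: 17.55
ee_pos: [0.4373, 0.2001, 0.1009]
tcp_rot: [-179.7, 0.0, 89.8]
wrist_force: [-1.0, 0.1, 0.4]
opening: 0.0512
```

```bash
python3 -c "
from h import *
t=cam('top','m1');s=cam('side','m2')
rows([((.435,.2,.023),(180,0,90))])
cv2.imwrite('pics/m1.png',cv2.resize(np.hstack([s['image'][200:340,230:400],t['image'][130:270,180:350]])[:,:,::-1],None,fx=2.3,fy=2.3,interpolation=cv2.INTER_CUBIC))
"
```

```text
t 17.65 pos [0.4376 0.1996 0.1015] rpy [-1.7975e+02  2.0000e-02  8.9710e+01] F [-0.3  0.1 -0.4] open 0.0513 q [ 2.450e+01 -4.800e+00 -1.410e+01  8.100e+01  1.000e-01  1.147e+02]
[-0.004, 0.0, -0.005] [0.011, -0.057, 1.962]
```

View pics/m1.png

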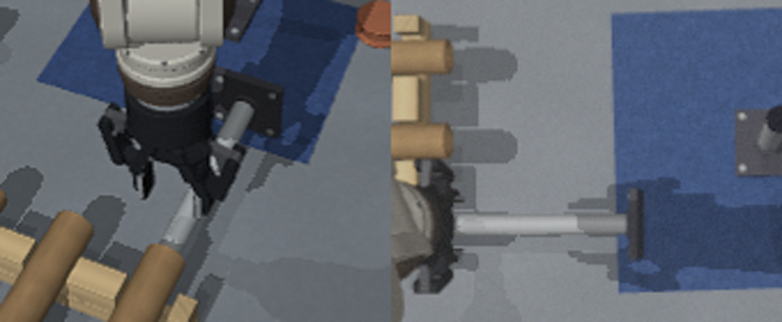

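step_arm:
  dr:
    - [0,0,0]
    - [0,0,0]
    - [0,0,0]
    - [0,0,0]
    - [0,0,0]
    - [0,0,0]
    - [0,0,0]
    - [0,0,0]
  xyz:
    - [0,-0.05,0.8]
    - [0,-0.05,1.5]
    - [0,-0.05,1.97]
    - [0,-0.05,1.97]
    - [0,-0.05,1.97]
    - [0,-0.05,1.97]
    - [0,-0.05,1.97]
    - [0,-0.05,1.97]
  gripper: [0.6,0.6,0.6,0.6,0.0,0.0,0.0,0.0]
  squeeze: 60

```text
time: 18.45
ee_pos: [0.4367, 0.2003, 0.0249]
tcp_rot: [-179.9, -0.0, 89.7]
wrist_force: [0.2, -3.4, 7.0]
opening: 0.0224
```

step_arm:
  dr:
    - [0,0,0]
    - [0,0,0]
    - [0,0,0]
    - [0,0,0]
    - [0,0,0]
    - [0,0,0]
    - [0,0,0]
    - [0,0,0]
  xyz:
    - [0,0,0]
    - [-0.3,0,0]
    - [-0.7,0,0]
    - [-1.1,0,0]
    - [-1.5,0,0]
    - [-1.8,0,0]
    - [-1.8,0,0]
    - [-1.8,0,0]
  gripper: [0,0,0,0,0,0,0,0]

```text
time: 19.25
ee_pos: [0.4355, 0.1277, 0.0233]
tcp_rot: [-179.8, 0.1, 89.7]
wrist_force: [1.1, -3.6, -1.3]
opening: 0.0223
```

```bash
python3 -c "
from h import *
t=cam('top','n1');s=cam('side','n2')
arc(-.072,range(4,33,4))
cv2.imwrite('pics/n1.png',cv2.resize(np.hstack([s['image'][200:340,230:400],t['image'][130:270,180:350]])[:,:,::-1],None,fx=2.3,fy=2.3,interpolation=cv2.INTER_CUBIC))
"
```

```text
t 19.35 pos [0.4353 0.1282 0.0232] rpy [-1.7979e+02  3.0000e-02  8.9720e+01] F [ 0.9 -2.8 -0.7] open 0.022 q [ 16.4  -6.8 -24.6  72.4   0.  106.7]
4 [0.0, 0.07, -0.0] [-0.05, -0.0, -0.35]
8 [0.0, 0.14, -0.0] [-0.13, -0.0, -0.69]
12 [0.0, 0.21, -0.0] [-0.23, -0.0, -1.03]
16 [0.0, 0.28, -0.0] [-0.35, -0.0, -1.36]
20 [0.0, 0.35, -0.0] [-0.5, -0.0, -1.68]
24 [0.0, 0.42, -0.0] [-0.67, -0.0, -1.99]
28 [0.0, 0.49, -0.0] [-0.86, -0.0, -2.28]
32 [0.0, 0.56, -0.0] [-1.07, -0.0, -2.56]
```

View pics/n1.png

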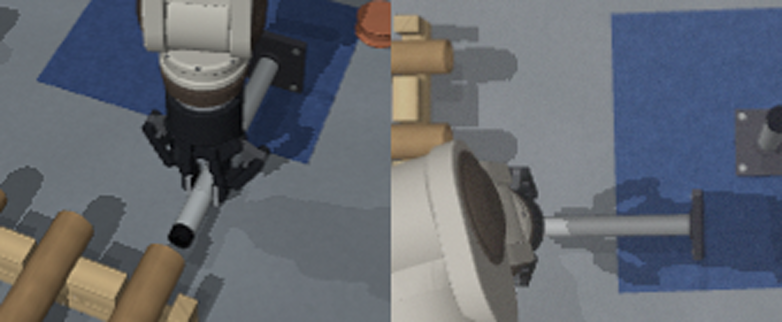

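step_arm:
  dr:
    - [0,0.07,0]
    - [0,0.14,0]
    - [0,0.21,0]
    - [0,0.28,0]
    - [0,0.35,0]
    - [0,0.42,0]
    - [0,0.49,0]
    - [0,0.56,0]
  xyz:
    - [-0.05,0,-0.35]
    - [-0.13,0,-0.69]
    - [-0.23,0,-1.03]
    - [-0.35,0,-1.36]
    - [-0.5,0,-1.68]
    - [-0.67,0,-1.99]
    - [-0.86,0,-2.28]
    - [-1.07,0,-2.56]
  gripper: [0,0,0,0,0,0,0,0]

```text
time: 20.15
ee_pos: [0.4357, 0.0857, 0.1266]
tcp_rot: [-179.8, -32.3, 89.7]
wrist_force: [-0.1, -1.9, -1.0]
opening: 0.0221
```

```bash
python3 -c "
from h import *
t=cam('top','o1');s=cam('side','o2')
arc(-.072,range(4,29,4))
cv2.imwrite('pics/o1.png',cv2.resize(np.hstack([s['image'][150:290,230:400],t['image'][130:270,230:400]])[:,:,::-1],None,fx=2.3,fy=2.3,interpolation=cv2.INTER_CUBIC))
"
```

```text
t 20.25 pos [0.4362 0.0854 0.127 ] rpy [-179.8   -32.39   89.51] F [-0.7  6.   6.1] open 0.0221 q [ -8.8  -8.4 -19.5  84.4  32.   80.1]
4 [0.0, 0.07, 0.0] [-0.05, 0.0, -0.35]
8 [0.0, 0.14, 0.0] [-0.13, 0.0, -0.69]
12 [0.0, 0.21, 0.0] [-0.23, 0.0, -1.03]
16 [0.0, 0.28, 0.0] [-0.35, 0.0, -1.36]
20 [0.0, 0.35, 0.0] [-0.5, 0.01, -1.68]
24 [0.0, 0.42, 0.0] [-0.67, 0.01, -1.99]
28 [0.0, 0.49, 0.0] [-0.86, 0.01, -2.29]
```

View pics/o1.png

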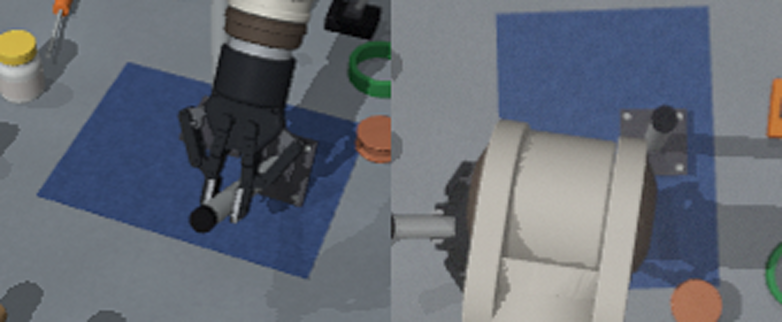

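```bash
python3 -c "
from h import *
t=cam('top');s=cam('side','p2')
print(tri(s,(310,47),t,(440,122)), tri(s,(352,88),t,(425,165)))
"
```

```text
(array([ 0.63372218, -0.3129674 ,  0.39782514]), np.float64(4.572324811707176)) (array([ 0.54940987, -0.31245743,  0.29958535]), np.float64(8.603577725509695))
```

View pics/p2.png

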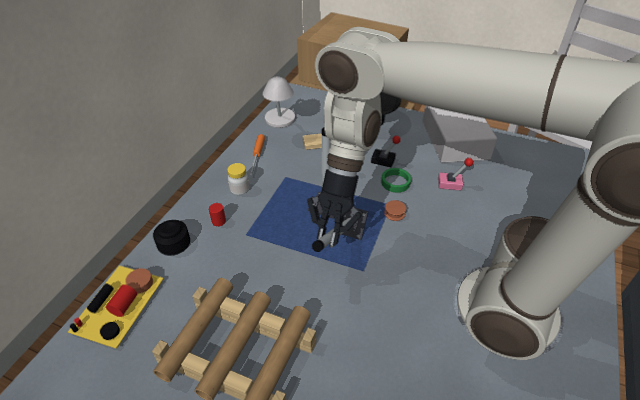

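step_arm:
  dr:
    - [0,0.07,0]
    - [0,0.14,0]
    - [0,0.21,0]
    - [0,0.28,0]
    - [0,0.35,0]
    - [0,0.42,0]
    - [0,0.49,0]
    - [0,0.49,0]
  xyz:
    - [-0.05,0,-0.35]
    - [-0.13,0,-0.69]
    - [-0.23,0,-1.03]
    - [-0.35,0,-1.36]
    - [-0.5,0,-1.68]
    - [-0.67,0,-1.99]
    - [-0.86,0,-2.29]
    - [-0.86,0,-2.29]
  gripper: [0,0,0,0,0,0,0,0]

```text
time: 21.15
ee_pos: [0.436, 0.0073, 0.1855]
tcp_rot: [-179.2, -60.5, 88.9]
wrist_force: [-0.0, 3.7, 12.5]
opening: 0.0224
```

```bash
python3 -c "
from h import *
t=cam('top','q1');s=cam('side','q2')
arc2(-.072,[(4,1.5),(8,3),(12,4.5),(16,6),(20,7),(24,8),(27,8)])
cv2.imwrite('pics/q1.png',np.hstack([s['image'][0:300,200:520],t['image'][50:350,200:520]])[:,:,::-1])
"
```

```text
t 21.25 pos [0.4359 0.0079 0.1854] rpy [-179.4   -60.3    89.15] F [-0.5  1.1  6.9] open 0.0222 q [-28.8  12.   -6.9 111.2  49.6  42.5]
4 1.5 [0.0, 0.03, 0.0] [-0.07, 0.0, -0.35]
8 3 [0.0, 0.05, 0.0] [-0.17, 0.0, -0.69]
12 4.5 [0.0, 0.08, 0.0] [-0.29, 0.0, -1.02]
16 6 [0.0, 0.1, 0.0] [-0.43, 0.01, -1.34]
20 7 [0.0, 0.12, 0.0] [-0.6, 0.01, -1.66]
24 8 [0.0, 0.14, 0.0] [-0.79, 0.01, -1.95]
27 8 [0.0, 0.14, 0.0] [-0.95, 0.01, -2.17]
```

View pics/q1.png

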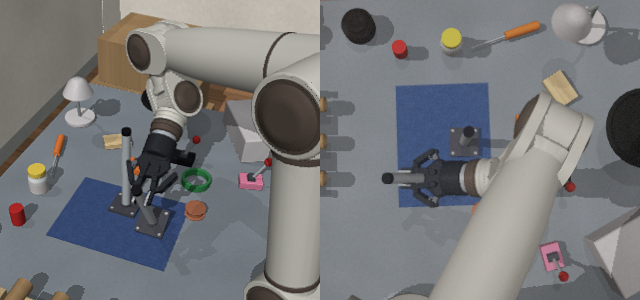

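step_arm:
  dr:
    - [0,0.05,0]
    - [0,0.1,0]
    - [0,0.14,0]
    - [0,0.16,0]
    - [0,0.17,0]
    - [0,0.17,0]
    - [0,0.17,0]
    - [0,0.17,0]
  xyz:
    - [-0.06,0,-0.35]
    - [-0.15,0,-0.69]
    - [-0.26,0,-1.02]
    - [-0.4,0,-1.34]
    - [-0.56,0,-1.64]
    - [-0.56,0,-1.64]
    - [-0.56,0,-1.64]
    - [-0.56,0,-1.64]
  gripper: [0,0,0,0,0,0,0,0]
  squeeze: 20

```text
time: 22.05
ee_pos: [0.435, -0.0599, 0.198]
tcp_rot: [-179.5, -69.9, 89.3]
wrist_force: [-1.0, 0.3, -7.1]
opening: 0.0224
```

```bash
python3 -c "
from h import *
t=cam('top','r1');s=cam('side','r2')
rows([])
cv2.imwrite('pics/r1.png',cv2.resize(np.hstack([s['image'][110:250,250:420],t['image'][130:270,250:420]])[:,:,::-1],None,fx=2.3,fy=2.3,interpolation=cv2.INTER_CUBIC))
"
```

```text
t 22.15 pos [ 0.435  -0.0599  0.1983] rpy [-179.54  -69.88   89.35] F [-0.3  0.3 -6.1] open 0.022 q [-37.   24.7   1.6 125.5  48.7  24.8]
```

View pics/r1.png

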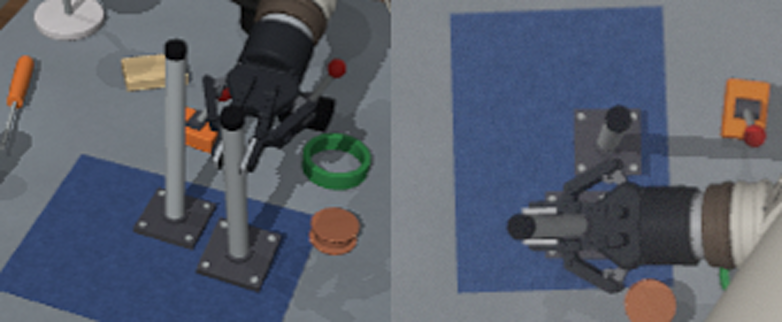

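step_arm:
  dr:
    - [0,0,0]
    - [0,0,0]
    - [0,0,0]
    - [0,0,0]
    - [0,0,0]
    - [0,0,0]
    - [0,0,0]
    - [0,0,0]
  xyz:
    - [-0.07,0,0.02]
    - [-0.14,0,0.05]
    - [-0.14,0,0.05]
    - [-0.14,0,0.05]
    - [-0.14,0,0.05]
    - [-0.14,0,0.05]
    - [-0.14,0,0.05]
    - [-0.14,0,0.05]
  gripper: [0,0,0.32,0.34,0.38,0.42,0.45,0.45]

```text
time: 22.95
ee_pos: [0.4351, -0.0605, 0.1922]
tcp_rot: [-179.4, -69.9, 89.2]
wrist_force: [0.5, -1.5, 0.2]
opening: 0.0382
```

```bash
python3 -c "
from h import *
t=cam('top','u1');s=cam('side','u2')
rows([])
cv2.imwrite('pics/u1.png',cv2.resize(np.hstack([s['image'][110:250,250:420],t['image'][130:270,250:420]])[:,:,::-1],None,fx=2.3,fy=2.3,interpolation=cv2.INTER_CUBIC))
"
```

```text
t 23.05 pos [ 0.435  -0.0605  0.1922] rpy [-179.41  -69.93   89.17] F [ 0.1 -0.   1. ] open 0.0384 q [-37.1  25.1   1.4 125.   48.7  24.8]
```

View pics/u1.png

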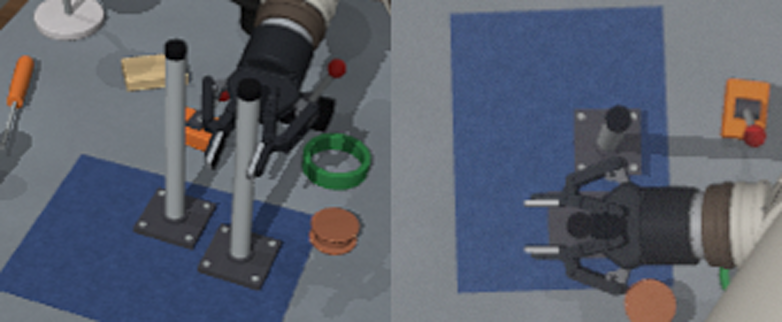

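step_arm:
  dr:
    - [0,0,0]
    - [0,-0.03,0]
    - [0,-0.06,0]
    - [0,-0.1,0]
    - [0,-0.15,0]
    - [0,-0.2,0]
    - [0,-0.25,0]
    - [0,-0.25,0]
  xyz:
    - [0.1,0,-0.3]
    - [0.2,0,-0.7]
    - [0.3,0,-1.1]
    - [0.45,0,-1.6]
    - [0.6,0,-2.1]
    - [0.75,0,-2.6]
    - [0.9,0,-3.1]
    - [1.0,0,-3.2]
  gripper: [0.45,0.45,0.45,0.45,0.45,0.45,0.45,0.45]

```text
time: 23.85
ee_pos: [0.4348, -0.1683, 0.2762]
tcp_rot: [-180.0, -55.4, 89.6]
wrist_force: [0.4, 0.7, -0.5]
opening: 0.0381
```

```bash
python3 -c "
from h import *
t=cam('top','v1');s=cam('side','v2')
rows([])
cv2.imwrite('pics/v1.png',cv2.resize(np.hstack([s['image'][110:250,250:420],t['image'][130:270,250:420]])[:,:,::-1],None,fx=2.3,fy=2.3,interpolation=cv2.INTER_CUBIC))
"
```

```text
t 23.95 pos [ 0.4348 -0.1673  0.2744] rpy [-179.75  -55.63   89.5 ] F [ 0.1 -0.   0.4] open 0.0383 q [-42.8  24.4  19.9 130.2  37.4  31.7]
```

View pics/v1.png

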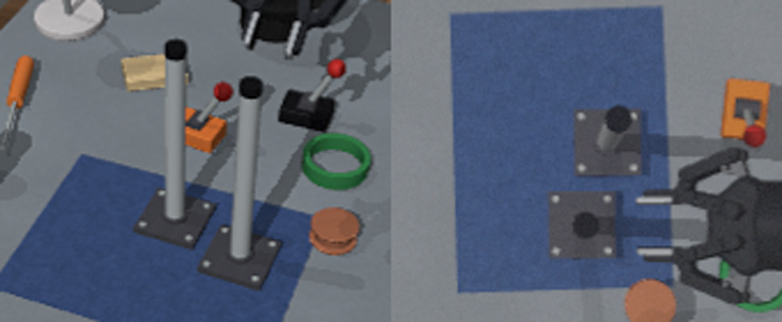

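```bash
python3 -c "
from h import *
t=cam('top','w1');s=cam('side','w2')
f=lambda x,y,c0=250,r0=130:(c0+(x-391)/2.3,r0+y/2.3)
g=lambda x,y:(250+x/2.3,110+y/2.3)
for n,pl,tp,spl,stp in(('P1',(609,143),(619,120),(175,215),(176,50)),('P0',(583,225),(585,225),(241,254),(251,88))):
  b=onz(t,f(*pl),.01); print(n,b,'top px exp',proj(t,[b[0],b[1],.27])[0],'seen',f(*tp),'side exp',proj(s,[b[0],b[1],.27])[0],'seen',g(*stp),'side base exp',proj(s,[b[0],b[1],.01])[0],g(*spl))
print('axis tops tri',tri(t,f(619,120),s,g(176,50)),tri(t,f(585,225),s,g(251,88)))
for nm,c in(('t',t),('s',s)):
  hsv=cv2.cvtColor(c['image'],cv2.COLOR_RGB2HSV); m=((hsv[...,0]<6)|(hsv[...,0]>174))&(hsv[...,1]>180)&(hsv[...,2]>80)
  k,_,st,ce=cv2.connectedComponentsWithStats(m.astype(np.uint8))
  print(nm,[(np.round(ce[i],1).tolist(),int(st[i,4])) for i in range(1,k) if st[i,4]>15])
"
```

```text
P1 [ 0.5309336  -0.15418495  0.01      ] top px exp [349.96563921 182.32101943] seen (349.1304347826087, 182.17391304347825) side exp [327.40315385 129.01975056] seen (326.5217391304348, 131.73913043478262) side base exp [326.80808967 202.92626037] (326.0869565217391, 203.47826086956522)
P0 [ 0.43311386 -0.12201768  0.01      ] top px exp [335.37583423 228.38121258] seen (334.3478260869565, 227.82608695652175) side exp [359.84460362 145.36605272] seen (359.1304347826087, 148.2608695652174) side base exp [354.72235575 219.80721485] (354.7826086956522, 220.43478260869566)
axis tops tri (array([ 0.53232407, -0.15275204,  0.26217519]), np.float64(0.13592063787012876)) (array([ 0.43407982, -0.1200444 ,  0.26236781]), np.float64(0.10778555807331713))
t [([157.5, 82.2], 216)]
s [([395.8, 139.2], 40), ([346.5, 149.3], 39), ([216.3, 214.0], 258), ([120.3, 299.8], 501), ([76.9, 320.6], 21)]
```

View pics/w2.png

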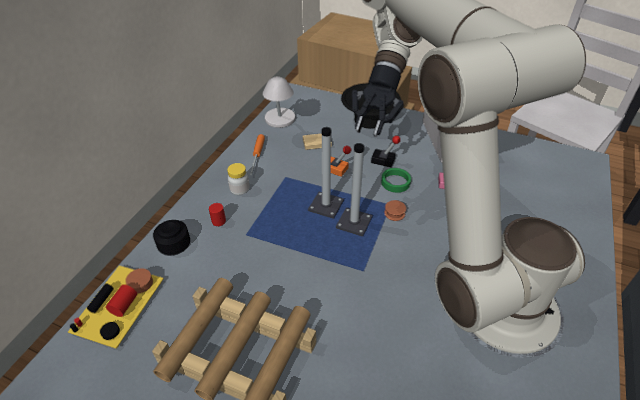

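View pics/w1.png

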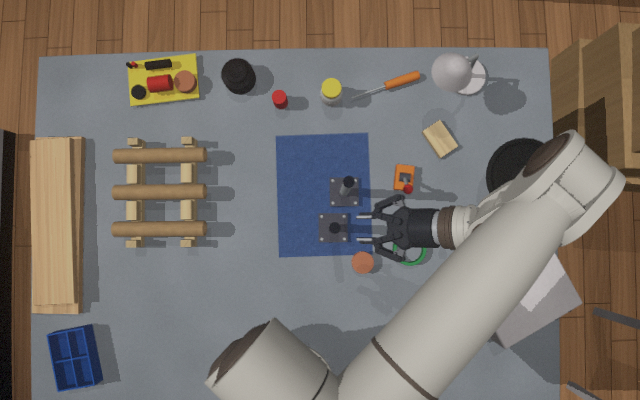

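```bash
python3 -c "
from h import *
t=cam('top');s=cam('side')
print(tri(t,(449.7,237),s,(395.8,139.2)))
for q in ((430.7,211.7),(450,210.7),(451,236.7),(431.7,237.7),(440.9,224.2)): print(onz(t,q,.025))
rows([((.40,-.2,.33),(180,-30,90)),((.36,-.30,.3),(180,0,45))])
"
```

```text
(array([ 0.40805742, -0.41576696,  0.09559282]), np.float64(0.40056799462530535))
[ 0.47432156 -0.3863618   0.025     ]
[ 0.4765133  -0.43919771  0.025     ]
[ 0.40594726 -0.44031047  0.025     ]
[ 0.40383874 -0.38761973  0.025     ]
[ 0.44010971 -0.41346479  0.025     ]
t 24.15 pos [ 0.4347 -0.1665  0.2728] rpy [-179.48  -55.73   89.33] F [ 0.2 -1.2 -0.7] open 0.0386 q [-42.8  24.4  19.7 130.1  37.4  31.7]
[-0.001, -0.449, -0.007] [0.705, -0.871, -1.499]
[-0.384, -0.919, 0.715] [-1.329, -1.856, -3.143]
```

```bash
python3 -c "
from h import *
rows([((.425,-.22,.29),(180,-50,90)),((.40,-.27,.30),(180,-30,90)),((.36,-.33,.28),(180,-5,90)),((.355,-.38,.25),(180,0,90))])
"
```

```text
t 24.15 pos [ 0.4347 -0.1665  0.2728] rpy [-179.48  -55.73   89.33] F [ 0.2 -1.2 -0.7] open 0.0386 q [-42.8  24.4  19.7 130.1  37.4  31.7]
[0.0, -0.1, -0.007] [-0.399, -0.239, -1.348]
[-0.001, -0.449, -0.007] [-0.9, -0.859, -2.522]
[-0.002, -0.885, -0.006] [-2.165, -1.85, -3.481]
[-0.003, -0.973, -0.006] [-3.489, -1.966, -4.092]
```

step_arm:
  dr:
    - [0,-0.04,0]
    - [0,-0.1,0]
    - [0,-0.22,0]
    - [0,-0.35,0]
    - [0,-0.48,0]
    - [0,-0.62,0]
    - [0,-0.76,0]
    - [0,-0.9,0]
  xyz:
    - [-0.2,-0.1,-0.7]
    - [-0.4,-0.2,-1.35]
    - [-0.6,-0.5,-1.9]
    - [-0.9,-0.8,-2.5]
    - [-1.3,-1.2,-2.9]
    - [-1.7,-1.5,-3.2]
    - [-2.2,-1.85,-3.5]
    - [-2.8,-1.9,-3.8]
  gripper: [0.45,0.3,0,0,0,0,0,0]

```text
time: 24.95
ee_pos: [0.357, -0.356, 0.2678]
tcp_rot: [-179.8, -3.7, 89.7]
wrist_force: [-0.2, 0.0, -0.3]
opening: -0.0002
```

```bash
python3 -c "
from h import *
t=cam('top','x1')
rows([((.355,-.416,.18),(180,0,90)),((.355,-.416,.073),(180,0,90))])
"
```

```text
t 25.0 pos [ 0.357  -0.3568  0.2663] rpy [-179.8    -3.29   89.7 ] F [ 3.8 -2.5  0.7] open -0.0001 q [-46.2   2.2  11.  101.3   2.1  44.1]
[-0.003, -0.057, -0.005] [-1.601, -0.036, 2.069]
[-0.003, -0.057, -0.005] [-1.754, -0.026, 4.74]
```

View pics/x1.png

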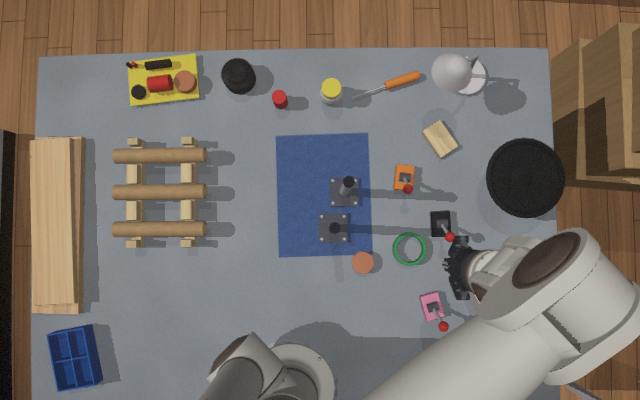

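step_arm:
  dr:
    - [0,-0.057,0]
    - [0,-0.057,0]
    - [0,-0.057,0]
    - [0,-0.057,0]
    - [0,-0.057,0]
    - [0,-0.057,0]
    - [0,-0.057,0]
    - [0,-0.057,0]
  xyz:
    - [-0.8,0,0.6]
    - [-1.6,0,1.3]
    - [-1.6,0,2.07]
    - [-1.65,0,2.9]
    - [-1.7,0,3.7]
    - [-1.75,0,4.4]
    - [-1.75,0,4.74]
    - [-1.75,0,4.74]
  gripper: [0,0,0,0,0,0,0,0]

```text
time: 25.8
ee_pos: [0.3562, -0.4102, 0.0711]
tcp_rot: [-179.6, -1.1, 89.8]
wrist_force: [-0.4, 0.7, -0.2]
opening: 0.0003
```

```bash
python3 -c "
from h import *
t=cam('top','y1');s=cam('side')
rows([((.452,-.415,.073),(180,0,90))])
cv2.imwrite('pics/y1.png',cv2.resize(np.hstack([s['image'][80:220,310:480],t['image'][170:310,350:520]])[:,:,::-1],None,fx=2.3,fy=2.3,interpolation=cv2.INTER_CUBIC))
"
```

```text
t 25.9 pos [ 0.3573 -0.4117  0.0742] rpy [-179.82   -0.81   89.75] F [-0.4 -0.2  0.5] open -0.0001 q [-49.3   4.9  -7.4  78.4   0.4  41. ]
[-0.003, -0.014, -0.004] [-0.072, 2.368, 0.022]
```

View pics/y1.png

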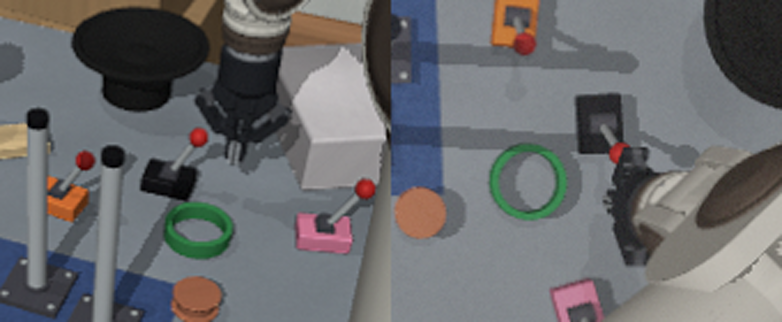

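step_arm:
  dr:
    - [0,0,0]
    - [0,0,0]
    - [0,0,0]
    - [0,0,0]
    - [0,0,0]
    - [0,0,0]
    - [0,0,0]
    - [0,0,0]
  xyz:
    - [-0.08,0.3,0]
    - [-0.08,0.6,0]
    - [-0.08,0.9,0]
    - [-0.08,1.2,0]
    - [-0.08,1.5,0]
    - [-0.08,1.8,0]
    - [-0.08,2.1,0]
    - [-0.08,2.4,0]
  gripper: [0,0,0,0,0,0,0,0]

```text
time: 26.7
ee_pos: [0.4539, -0.4152, 0.0727]
tcp_rot: [-179.8, -0.8, 89.7]
wrist_force: [-0.5, -0.1, -0.8]
opening: 0.0001
```

```bash
python3 -c "
from h import *
t=cam('top','z1');s=cam('side')
rows([((.452,-.415,.073),(180,0,90))])
cv2.imwrite('pics/z1.png',cv2.resize(np.hstack([s['image'][80:220,310:480],t['image'][170:310,350:520]])[:,:,::-1],None,fx=2.3,fy=2.3,interpolation=cv2.INTER_CUBIC))
"
```

```text
t 26.8 pos [ 0.4544 -0.4153  0.0726] rpy [-179.81   -0.78   89.79] F [ 0.8  0.1 -0.8] open 0.0003 q [-42.6  14.4   3.3  79.5   0.4  47.6]
[-0.003, -0.014, -0.004] [0.007, -0.059, -0.008]
```

View pics/z1.png

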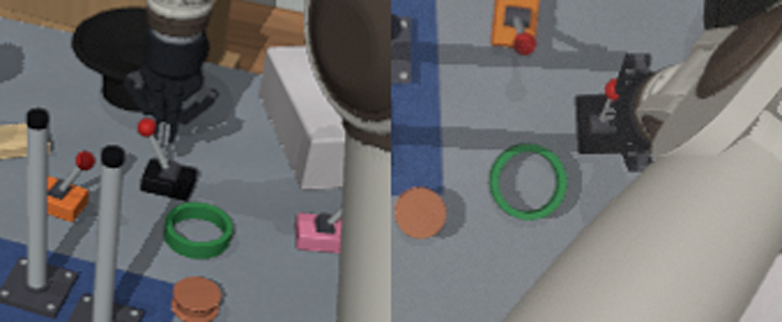

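step_arm:
  dr:
    - [0,0,0]
    - [0,0,0]
    - [0,0,0]
    - [0,0,0]
    - [0,0,0]
    - [0,0,0]
    - [0,0,0]
    - [0,0,0]
  xyz:
    - [0,0.05,0]
    - [0,0.1,0]
    - [0,0.15,0]
    - [0,0.2,0]
    - [0,0.2,0]
    - [0,0.2,0]
    - [0,0.2,0]
    - [0,0.2,0]
  gripper: [0,0,0,0,0,0,0,0]

```text
time: 27.6
ee_pos: [0.4562, -0.4154, 0.0727]
tcp_rot: [-179.3, -0.8, 89.6]
wrist_force: [-23.2, 2.1, 5.6]
opening: 0.0
```

```bash
python3 -c "
from h import *
s=cam('side');t=cam('top')
hsv=cv2.cvtColor(s['image'],cv2.COLOR_RGB2HSV); m=((hsv[...,0]<6)|(hsv[...,0]>174))&(hsv[...,1]>150)&(hsv[...,2]>80)
k,_,st,ce=cv2.connectedComponentsWithStats(m.astype(np.uint8))
print([(np.round(ce[i],1).tolist(),int(st[i,4])) for i in range(1,k) if st[i,4]>15])
for th in(.7,.8,.85,.9,1.0):
  a=th-.5; print(th,proj(s,[.44+.08*np.sin(a),-.4145,.022+.08*np.cos(a)])[0])
rows([])
cv2.imwrite('pics/za.png',cv2.resize(np.hstack([s['image'][80:220,310:480],t['image'][170:310,350:520]])[:,:,::-1],None,fx=2.3,fy=2.3,interpolation=cv2.INTER_CUBIC))
"
```

```text
[([373.2, 135.0], 41), ([346.4, 149.1], 42), ([216.2, 213.8], 267), ([120.4, 299.7], 509), ([76.9, 320.6], 21)]
0.7 [381.37680311 134.5710327 ]
0.8 [378.93922945 134.51630855]
0.85 [377.74300752 134.57076899]
0.9 [376.56612142 134.67934279]
1.0 [374.28273932 135.05658323]
t 27.7 pos [ 0.4562 -0.4154  0.0727] rpy [-179.32   -0.83   89.57] F [-23.    2.1   6.1] open -0.0 q [-42.4  15.    4.   80.    0.2  48. ]
```

View pics/za.png

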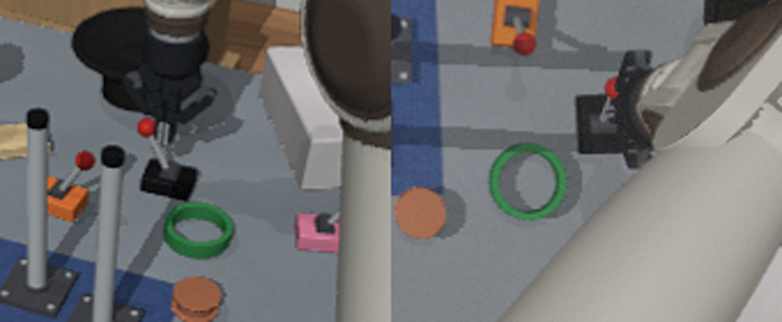

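The lever is at its stop (23 N, and the ball's pixel matches about 1.0 rad). I back off and rise clear.

step_arm:
  dr:
    - [0,0,0]
    - [0,0,0]
    - [0,0,0]
    - [0,0,0]
    - [0,0,0]
    - [0,0,0]
    - [0,0,0]
    - [0,0,0]
  xyz:
    - [0,-0.3,0]
    - [0,-0.8,0]
    - [0,-1.4,0]
    - [0,-2.0,0]
    - [0,-2.4,-0.6]
    - [0,-2.4,-1.6]
    - [0,-2.4,-2.6]
    - [0,-2.4,-3.5]
  gripper: [0,0,0,0,0,0,0,0]

```text
time: 28.5
ee_pos: [0.365, -0.417, 0.2158]
tcp_rot: [-179.9, -0.7, 89.7]
wrist_force: [0.6, -0.8, 0.7]
opening: -0.0
```

```bash
python3 -c "
from h import *
s=cam('side','zb2');t=cam('top','zb1')
rows([])
hsv=cv2.cvtColor(s['image'],cv2.COLOR_RGB2HSV); m=((hsv[...,0]<6)|(hsv[...,0]>174))&(hsv[...,1]>150)&(hsv[...,2]>80)
k,_,st,ce=cv2.connectedComponentsWithStats(m.astype(np.uint8))
print([(np.round(ce[i],1).tolist(),int(st[i,4])) for i in range(1,k) if st[i,4]>15])
"
```

```text
t 28.6 pos [ 0.3662 -0.4182  0.2192] rpy [179.85  -0.41  89.7 ] F [-0.7 -0.   0.4] open -0.0001 q [-49.    5.8   9.6  94.    0.4  41.3]
[([373.2, 135.0], 41), ([346.4, 149.1], 42), ([468.3, 161.6], 48), ([216.2, 213.8], 266), ([120.5, 299.6], 512), ([76.9, 320.5], 22)]
```

View pics/zb2.png

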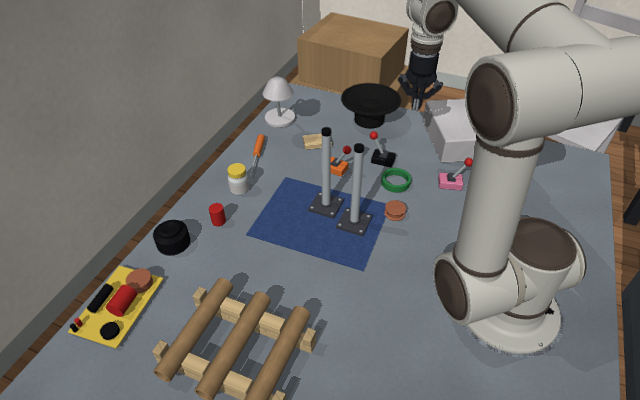

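View pics/zb1.png

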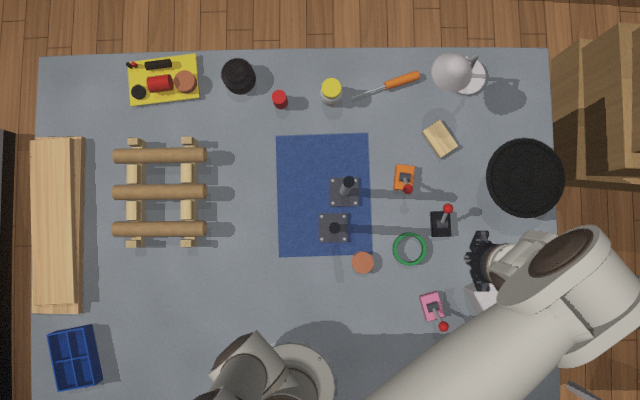

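The last pictures show both posts upright on the mat (plates at 345,192 and 334,228). The lever is across (ball now at 448,209), the bystanders are where they were, and the arm is clear.

```bash
python3 -c "
from workcell import bot
print(bot.job_done())"
```

```text
the job is handed in; nothing more can be done
None
```

The two posts in the scene now stand upright on the blue mat and the lamp lever is fully across. I handed the job in at about 28.6 s. No verdict was reported.

**Posts:** I drew each one from its tube (middle and near; the far tube was empty), re-gripping once near the mouth. I then tipped each up about its plate edge and released it about 20° short of vertical, so it settled upright by itself.

**Post positions:** The plates were at about (0.53, -0.154) and (0.43, -0.122), well inside the mat outline. Both cameras put the tops within about 2 mm of straight above the plates in x and y. After the lever move I only confirmed by eye that they still stood.

**Lamp:** I used the black switch, not the orange or pink look-alikes. The lever reached its stop with 23 N on the fingers. The ball's position in the side view fits about 1.0 rad and did not change when I backed off.

**Checks that disagreed:**
- The first post's plate ended about 40 mm further back than I had planned.
- The triangulated heights of the post tops came out about 8 mm low.
- Joint 4 touched its upper limit (130.5°) while I released and backed away from the first post.

No bystander had visibly moved in the last pictures, and the arm was clear of everything.

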